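# Crank the specimen stage up to its stop

## Robot

A 6-joint arm with a two-finger parallel gripper is mounted at the origin on the work surface. World frame = base frame: x ahead of the robot, y to its left, z up, the work surface at z = 0. Lengths are in mm, angles in degrees, forces in N, time in s.
With the tool pointing down it reaches from about 275 to 725 mm from the base axis. Payload 15.9 kg.
Tool frame: the origin (TCP) lies on the centre line of the jaws, within the pads' length; the fingertips stand 17 mm ahead of it and the grasp point (between the pads) lies 2 mm behind it (r.tip_reach is the distance from the TCP to the fingertips, in mm); z points along the fingers, x is the direction in which the jaws open and shut, and the axes are right-handed (so a half turn about z gives the same grasp; the last joint's range is limited). The gripper opens to 85 mm and grips with 20 to 120 N. Pads are 22 mm wide; open, the fingers measure 114 mm over their backs; the gripper's body (76 mm by 85 mm) begins 54 mm behind the grasp point. The pads swing forward as they close: fully open they stand 13 mm farther back than shut.
Start: joints at [74.485, 12.198, -1.971, 75.831, 0, 90], TCP at [133.746, 481.765, 248.306] pointing down, gripper open.
Joint ranges: [-170.91, 170.91], [-42.67, 98.43], [-65.05, 77.54], [-120.47, 116.71], [-90, 82.35], [-180, 180]. Speed limits (degrees/s): [108.29, 108.29, 136.94, 147.25, 180, 180].

## Interface

Orientations are given as a 3x3 rotation matrix whose columns are the frame's x, y, z axes.
In Python, from plant import sensors, grab_frame, calibration, r gives the robot as it stands.
- The arm moves only by the shell command python3 -m creep 'ROWS' [OPENING] [FORCE]. ROWS is JSON, one flat list of numbers, 4 for each row, row after row: the shift along the tool's x, y, z in units of 50 mm (1.0 is 50 mm), then the turn about the tool's z in units of 6 degrees (1.0 is 6 degrees). A call has 1 to 5 rows; each row shifts and turns the commanded pose from where the row before left it, along the tool's axes as they then stand; what a row does not reach is not made up. A row lasts 1/10 s, in which the tool goes at most 50 mm and 8.59 degrees, less where a joint would pass 70% of its speed; a pose out of reach is approached as far as the arm can. A call is refused whole if a number of a shift passes 1 or a number of a turn 1, either way. A call with a gripper value outside its range is refused whole. OPENING is the gripper command: -1 is fully open, 1 is shut, values between are in proportion, set as the call begins (- or left out, the last holds). The fingers move at their own pace and stop on an object; FORCE is the grip in N (left out, the last holds). Time passes only in rows, so rows that do not move let the fingers close. It gives the time, the measured TCP pose, the force and the opening at its end, in the units of the state.
- sensors.get_state(): the state, without advancing time (a new reading comes with each control period).
- grab_frame(name): name is "scene" or "side" or "wrist"; returns (picture, depth): 384x512x3 uint8, blue, green, red; 384x512 float32, mm along the optical axis (not along the pixel's ray), 0 where there is no reading.
- calibration(name): a dict with "camera_matrix" (3x3 intrinsics, pixels), "rvec" (rotation vector, rad) and "tvec" (3), from world to camera coordinates, as OpenCV has them; the wrist camera has in their place "mount" (4x4, takes a point from camera to tool coordinates, whose origin is the TCP and whose axes are the tool frame's). Camera axes: x right, y down, z forward; pixel columns grow to the right and rows downward; lengths in mm; the calibration is good to about 2 mm. A picture is of the moment at which its call begins: read the wrist's pose just before it. calibration takes no time and is no camera call.
- r.hand_in(): hands the job in, once; it reports no verdict.
The state is a dict: "t": time; "joint_positions": joint angles; "joint_velocities": joint speeds; "joint_efforts": joint torques, N m; "tcp_pos": TCP position; "orientation": TCP orientation; "wrist_force": force on the tool from outside, world axes, zero at the start; "ft_torque": the same for the moment, N m; "grip_width": opening from 0.0 (shut) to 1.0 (fully open).
Only numpy, scipy, OpenCV 4.12 (cv2) and the standard library are available. Lean on these libraries where they do the work, as an engineer would, in place of code of your own. Each camera call takes 0.05 s, during which the arm holds its last target. There are 200 camera calls.

## Task

Take the loose crank from its rest, fit its socket fully home on the square shaft of the imaging stand, and by the red knob wind it clockwise (seen from above) until the specimen stage has come up snugly against its hidden end stop, just below the red collar; feel for the stop and do not force it. Raise the stage only with the crank, leave the crank on the shaft, and do not disturb the jar, the eyepiece or the phone.

Things in the scene. Friction and masses are not known exactly. Their poses are not given: they have to be found in the camera images.
- crank_hub (a point): Centre (half-way up) of the loose steel crank's hub: a 28 x 28 mm square block 34 mm high, flat sides along its x and y, red dot on top, z up. A square socket 15.2 mm wide, sides along x and y, goes 23 mm up from its underside. The crank's arm leaves it along +x. On the rest the hub can be pinched across y, its y sides being free right down to the rest's plate.
- crank_socket (a point): Centre of the socket's mouth, on the hub's underside (17 mm below crank_hub); axes as crank_hub.
- knob_center (a point): Centre (half-way up) of the crank's red round upright knob, 22 mm across and 42 mm high, spinning freely on its pin 65 mm from the hub's axis along the crank's +x. It stands 31 to 73 mm above the hub's underside.
- shaft_top (a point): Centre of the top of the square brass shaft that stands up from the stand's white base: 14 mm wide, sides along this point's x and y (they turn with it), 20 mm long, the last 4 mm tapering to 10 mm. Under it, 20 mm below this point, is the top of a round shoulder 26 mm across. The crank is fully home when its underside rests on the shoulder, any of the four ways round.
- stage_top (a point): Centre of the top face of the black slide block (64 x 56 mm) of the specimen stage, on the stand's column, 315 mm from the shaft. It rises straight up towards the red collar and is stopped inside the column before it reaches it.
- stop_face (a point): Centre of the underside of the red collar (64 x 56 x 24 mm) on the column above the slide block. The end stop hides inside the column: it halts the stage when its block is still 2 to 16 mm below this face, set anew each time. Once it meets, the load at the knob climbs from 3 N to 10 N within about 0.2 rad of shaft turn; 5 to 9 N is snug, 11 N and more is forced.
- crank: The crank, 0.25 kg; origin at crank_socket, axes as crank_hub. Its arm is 18 mm wide, lies 20 to 30 mm above the hub's underside and runs along +x to the knob, 65 mm from the hub's axis, ending at 76 mm.
- shaft: The shaft; origin on its axis on the base's top, 24 mm below shaft_top and 50 mm above the table; z up. It turns stiffly (0.2 N m, about 3 N at the knob; a little more when turned fast) and stays where left. Clockwise from above raises the stage 24 mm a turn; 1.5 to 2.9 turns are needed. The crank has about 0.09 rad of play on it either way.
- stage: The specimen stage: slide block, 110 x 110 mm dark platform and green specimen puck on the column of the stand. Origin: the stand's, moving with the stage.
- jar_mid (a point): Middle of an amber glass jar, 48 mm across, 62 mm high. Leave it alone.
- eyepiece_mid (a point): Middle of a spare black eyepiece, 42 mm across, 52 mm high, standing. Leave it alone.
- phone_mid (a point): Middle of a black phone lying flat, 73 x 150 x 8 mm. Leave it alone.
- rest: Grey plastic crank rest, fixed: plate 150 x 70 x 6 mm with a block 20 mm high under the crank's arm, 42 mm from the hub. Origin on the table under the hub; x along the crank's arm. The hub stands on the plate.

How it is judged:
By the outcome, as a careful person would: the job done as asked, in the order asked, and still so for the second after the job is handed in, with the robot touching nothing.
It also fails if it takes over 72 s, if anything falls off the work surface, if the arm or the gripper's body presses on something with over 40 N, if the wrist force passes 120 N, or if a joint passes its speed limit or range.

## Working session

There is one attempt and no reset: what is moved stays moved. The work goes in short steps, Python scripts to look and compute and a shell command to move; the robot and the scene stay as the last step left them, time stands still between calls to the robot, and variables do not carry over. Pictures are saved under pics/ and viewed, on a budget of 10 in all, crops included, one or two more only if the job needs it, and the job is handed in when it is done.

```bash
ls; mkdir -p pics; python3 - <<'E'
from plant import sensors, grab_frame, calibration, r
import cv2,numpy as np
ims=[]
for n in("scene","side"):
    p,d=grab_frame(n); np.save(f"pics/{n}_d.npy",d); cv2.imwrite(f"pics/{n}.png",p); ims.append(p)
    c=calibration(n); R=cv2.Rodrigues(np.array(c["rvec"],float))[0]; print(n,np.array(c["camera_matrix"]).round(1).tolist(),(-R.T@np.array(c["tvec"]).ravel()).round(),R[2].round(2))
print(calibration("wrist")); s=sensors.get_state(); print(s)
E
```

```text
pics
scene [[493.0, 0.0, 264.7], [0.0, 493.0, 191.7], [0.0, 0.0, 1.0]] [1458. -341. 1279.] [-0.59  0.24 -0.77]
side [[477.6, 0.0, 258.2], [0.0, 477.6, 196.1], [0.0, 0.0, 1.0]] [  379. -1012.   742.] [ 0.14  0.85 -0.51]
{'camera_matrix': array([[310.98803751,   0.        , 252.9294029 ],
       [  0.        , 310.98803751, 195.33292944],
       [  0.        ,   0.        ,   1.        ]]), 'mount': array([[ 9.99998988e-01,  1.06667839e-03,  9.41805912e-04,
        -5.83327942e-01],
       [-1.28935306e-03,  9.59236954e-01,  2.82600077e-01,
        -7.18749750e+01],
       [-6.01971640e-04, -2.82601006e-01,  9.59237358e-01,
        -1.24923514e+02],
       [ 0.00000000e+00,  0.00000000e+00,  0.00000000e+00,
         1.00000000e+00]])}
{'t': 0.1, 'joint_positions': array([ 7.44834401e+01,  1.22233196e+01, -2.00181140e+00,  7.58319658e+01,
       -5.98375901e-04,  9.00021410e+01]), 'joint_velocities': array([-0.11209452, -0.14991461, -0.02579127,  0.04017889, -0.00298273,
       -0.04386853]), 'joint_efforts': array([ 4.83200947e-04, -6.87246251e+01,  4.87806594e+01,  1.21195964e-02,
        1.28996166e-04,  3.15829129e-05]), 'tcp_pos': array([133.68831683, 481.51236105, 247.87361932]), 'orientation': array([[ 2.67552751e-01,  9.63543180e-01, -2.56524918e-04],
       [ 9.63542699e-01, -2.67552874e-01, -9.63001029e-04],
       [-9.96527053e-04,  1.04808627e-05, -9.99999503e-01]]), 'wrist_force': array([ 0.41186057, -0.77678382, -0.50236477]), 'ft_torque': array([ 0.03299278,  0.01723491, -0.00428167]), 'grip_width': 1.0045695686128182}
```

View pics/scene.png

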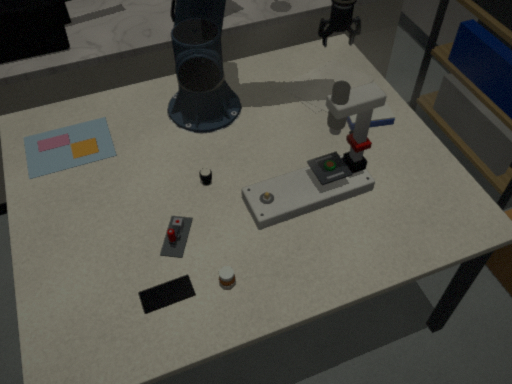

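View pics/side.png

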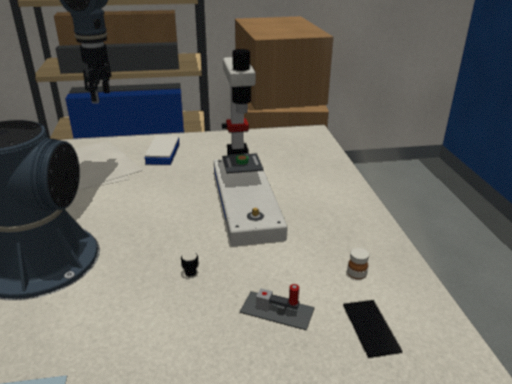

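The scene view shows the crank on its rest (hub ~(178,222), knob ~(172,236)) and the shaft at (267,197). The phone is at (167,293), the jar at (227,277) and the eyepiece at (205,176). The side view has the hub at (264,297), knob (293,295), shaft (256,212) and collar (237,126).

```bash
cat > h.py <<'E'
from plant import sensors, grab_frame, calibration, r
import cv2,numpy as np
def cam(n,st=None):
    c=calibration(n); K=np.array(c["camera_matrix"])
    if n!="wrist":
        R=cv2.Rodrigues(np.array(c["rvec"],float))[0]; return K,R.T,-R.T@np.array(c["tvec"],float).ravel()
    T=np.array(c["mount"]); O=np.array(st["orientation"]); return K,O@T[:3,:3],O@T[:3,3]+np.array(st["tcp_pos"])
def dirs(C,uv): 
    uv=np.atleast_2d(np.array(uv,float)); return (np.c_[uv,np.ones(len(uv))]@np.linalg.inv(C[0]).T)@C[1].T
def plane(C,uv,z):
    d=dirs(C,uv); return C[2]+d*((z-C[2][2])/d[:,2])[:,None]
def proj(C,P):
    q=(np.atleast_2d(P)-C[2])@C[1]; q=q@C[0].T; return q[:,:2]/q[:,2:]
def tri(CA,a,CB,b):
    A=[];y=[]
    for C,p in((CA,a),(CB,b)):
        d=dirs(C,p)[0]; d/=np.linalg.norm(d); M=np.eye(3)-np.outer(d,d); A.append(M); y.append(M@C[2])
    A=np.vstack(A);y=np.hstack(y);x=np.linalg.lstsq(A,y,rcond=None)[0]; return x,np.linalg.norm(A@x-y)
E
python3 - <<'E'
from h import *
S=cam("scene");D=cam("side")
for n,a,b in(("hub top",(178,221),(264,294)),("knob",(172,236),(293,295)),("shaft",(267,197),(256,211)),("eyep",(205,176),(190,264)),("jar",(227,277),(359,263)),("phone",(167,293),(371,327)),("collar",(358,142),(237,126))):
    x,e=tri(S,a,D,b); print(n,x.round(),round(e,1))
d=np.load("pics/scene_d.npy")
for uv in((178,221),(267,197),(300,190),(205,172)): print(uv,(S[2]+dirs(S,uv)[0]*d[uv[1],uv[0]]).round())
E
```

```text
hub top [ 524. -250.   37.] 0.8
knob [ 581. -281.   53.] 1.9
shaft [554.  37.  62.] 3.7
eyep [ 371. -114.   29.] 0.4
jar [ 765. -174.   32.] 1.4
phone [ 733. -346.    4.] 1.0
collar [543. 350. 177.] 0.8
(178, 221) [ 527. -250.   42.]
(267, 197) [557.  35.  63.]
(300, 190) [556. 151.  44.]
(205, 172) [ 327. -103.   -0.]
```

```bash
python3 -m creep '[-0.58,0.55,0,0,-0.58,0.55,0,0,-0.58,0.55,0,0,-0.58,0.55,0,0,-0.58,0.55,0,0]'
python3 -m creep '[-0.58,0.55,0,0,-0.58,0.55,0,0,-0.58,0.55,0,0,-0.58,0.55,0,0,-0.58,0.55,0,0]'
python3 -m creep '[-0.58,0.55,0,0,-0.58,0.55,0,0,-0.58,0.55,0,0,-0.58,0.55,0,0,-0.58,0.55,0,0]'
```

```text
t: 0.6
tcp_pos: [227.7, 303.7, 248.1]
orientation: [[0.267, 0.964, -0.0], [0.964, -0.267, -0.0], [-0.0, 0.0, -1.0]]
wrist_force: [1.1, 0.0, 0.1]
grip_width: 1.0
t: 1.1
tcp_pos: [321.4, 127.2, 248.3]
orientation: [[0.267, 0.964, 0.0], [0.964, -0.267, 0.0], [0.0, 0.0, -1.0]]
wrist_force: [1.5, 1.2, 0.1]
grip_width: 0.998
t: 1.6
tcp_pos: [415.2, -49.5, 248.2]
orientation: [[0.268, 0.963, -0.0], [0.963, -0.268, 0.0], [0.0, -0.0, -1.0]]
wrist_force: [0.7, 1.6, -0.1]
grip_width: 1.0
```

```bash
python3 -m creep '[-0.65,0.63,0.2,0,-0.65,0.63,0.2,0,-0.65,0.63,0.2,0,-0.65,0.63,0.2,0,-0.65,0.63,0.2,0]'
python3 -m creep '[0,0,0,1,0,0,0,1,0,0,0,0,0,0,0,0]'
python3 - <<'E'
from h import *
s=sensors.get_state();print(s["tcp_pos"].round(1))
p,d=grab_frame("wrist");cv2.imwrite("pics/w1.png",p);np.save("pics/w1_d.npy",d);np.savez("pics/w1",**{k:np.array(s[k]) for k in("tcp_pos","orientation")})
E
```

```text
t: 2.1
tcp_pos: [523.5, -248.3, 197.5]
orientation: [[0.268, 0.963, -0.0], [0.963, -0.268, 0.0], [0.0, -0.001, -1.0]]
wrist_force: [0.1, 0.9, 0.9]
grip_width: 1.001
t: 2.5
tcp_pos: [523.0, -246.3, 198.2]
orientation: [[0.459, 0.888, -0.0], [0.888, -0.459, 0.0], [-0.0, -0.0, -1.0]]
wrist_force: [0.3, 0.3, -0.4]
grip_width: 1.0
[ 523.  -246.3  198.2]
```

View pics/w1.png

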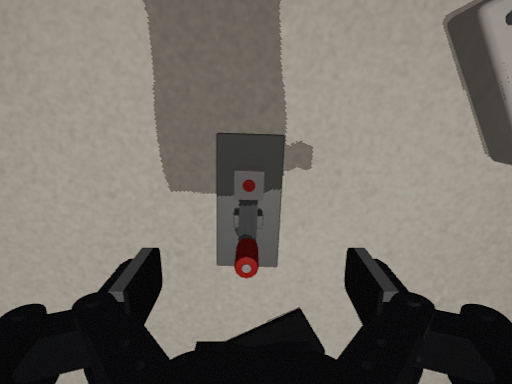

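The wrist view shows the hub top with its red dot at (249,185) and the knob top at (246,268). The rest is nearly upright in the frame, and the jaw pads are at (140,280) and (365,280).

```bash
python3 - <<'E'
from h import *
s=np.load("pics/w1.npz");C=cam("wrist",s);p=cv2.imread("pics/w1.png");d=np.load("pics/w1_d.npy")
b,g,rr=[p[...,i].astype(int) for i in range(3)]
m=((rr>110)&(g<70)&(b<70)).astype(np.uint8)
n,l,st,ce=cv2.connectedComponentsWithStats(m)
for i in range(1,n):
    if st[i][4]>20: print(st[i],ce[i].round(1))
i=[k for k in range(1,n) if ce[k][1]<200 and st[k][4]>20][0]
dot=plane(C,ce[i],40)[0]
print("dot",dot.round(1),"depth z",(C[2]+dirs(C,ce[i])[0]*d[int(ce[i][1]),int(ce[i][0])]).round(1))
# hub top square: light grey around dot by depth
uu,vv=np.meshgrid(range(512),range(384));P=C[2]+dirs(C,np.c_[uu.ravel(),vv.ravel()])*d.reshape(-1,1)
H=P.reshape(384,512,3)
hm=((abs(H[...,2]-40)<3)&(np.hypot(H[...,0]-dot[0],H[...,1]-dot[1])<25)).astype(np.uint8)
c=max(cv2.findContours(hm,0,2)[0],key=cv2.contourArea)
q=plane(C,c.reshape(-1,2),40)[:,:2].astype(np.float32); print("hub rect",cv2.minAreaRect(q))
# white knob pin top
km=((b>140)&(g>140)&(vv>255)&(vv<280)&(abs(uu-246)<10)); kc=[uu[km].mean(),vv[km].mean()]
k=plane(C,kc,79)[0]; print("knob",kc,k.round(1),km.sum(),"dist",np.hypot(*(k-dot)[:2]),"ang",np.degrees(np.arctan2(*(k-dot)[1::-1])))
# rest plate
rm=((abs(H[...,2]-6)<3.0)&(np.hypot(H[...,0]-dot[0],H[...,1]-dot[1])<130)&(rr<110)).astype(np.uint8)
c=max(cv2.findContours(rm,0,2)[0],key=cv2.contourArea);q=plane(C,c.reshape(-1,2),6)[:,:2].astype(np.float32);print("rest",cv2.minAreaRect(q))
print("jaw ang",np.degrees(np.arctan2(s["orientation"][1,0],s["orientation"][0,0])))
E
```

```text
[235 257  23  21 292] [246. 267.]Traceback (most recent call last):
  File "<stdin>", line 8, in <module>
IndexError: list index out of range
```

```bash
cat > m1.py <<'E'
from h import *
s=np.load("pics/w1.npz");C=cam("wrist",s);p=cv2.imread("pics/w1.png");d=np.load("pics/w1_d.npy")
b,g,rr=[p[...,i].astype(int) for i in range(3)]
m=((rr>2*g)&(rr>2*b)&(rr>70)).astype(np.uint8)
n,l,st,ce=cv2.connectedComponentsWithStats(m)
for i in range(1,n):
    if st[i][4]>20: print(st[i],ce[i].round(1))
i=[k for k in range(1,n) if ce[k][1]<200 and st[k][4]>20][0]
dot=plane(C,ce[i],40)[0]
print("dot",dot.round(1),"depth z",(C[2]+dirs(C,ce[i])[0]*d[int(ce[i][1]),int(ce[i][0])]).round(1))
uu,vv=np.meshgrid(range(512),range(384));P=C[2]+dirs(C,np.c_[uu.ravel(),vv.ravel()])*d.reshape(-1,1)
H=P.reshape(384,512,3)
hm=((abs(H[...,2]-40)<4)&(np.hypot(H[...,0]-dot[0],H[...,1]-dot[1])<25)).astype(np.uint8)
c=max(cv2.findContours(hm,0,2)[0],key=cv2.contourArea)
q=plane(C,c.reshape(-1,2),40)[:,:2].astype(np.float32); print("hub rect",cv2.minAreaRect(q))
km=((b>100)&(g>100)&(vv>255)&(vv<280)&(abs(uu-246)<10)); kc=[uu[km].mean(),vv[km].mean()]
k=plane(C,kc,79)[0]; print("knob",kc,k.round(1),km.sum(),"dist",np.hypot(*(k-dot)[:2]),"ang",np.degrees(np.arctan2(*(k-dot)[1::-1])))
rm=((abs(H[...,2]-6)<3.0)&(np.hypot(H[...,0]-dot[0],H[...,1]-dot[1])<130)&(rr<110)).astype(np.uint8)
c=max(cv2.findContours(rm,0,2)[0],key=cv2.contourArea);q=plane(C,c.reshape(-1,2),6)[:,:2].astype(np.float32);print("rest",cv2.minAreaRect(q))
print("jaw ang",np.degrees(np.arctan2(s["orientation"][1,0],s["orientation"][0,0])))
E
python3 m1.py
```

```text
[243 180  12  12 116] [248.5 185.4]
[235 256  23  22 316] [245.9 266.4]
dot [ 522.6 -251.1   40. ] depth z [ 522.4 -251.    40.6]
hub rect ((522.9089965820312, -251.25836181640625), (27.224281311035156, 30.10655975341797), 61.764686584472656)
knob [np.float64(245.79464285714286), np.float64(273.08035714285717)] [ 583.7 -285.    79. ] 112 dist 69.90762947502863 ang -29.019578481006715
rest ((548.0524291992188, -265.2867431640625), (68.7177505493164, 148.57427978515625), 60.958885192871094)
jaw ang 62.674838207932694
```

```bash
python3 -m creep '[0,0,0,0.26,-0.09,0.04,0.7,0,0,0,0.7,0,0,0,0.7,0,0,0,0.6,0]' -0.2
python3 -m creep '[0,0,0.4,0,0,0,0.2,0,0,0,0,0,0,0,0,0]'
```

```text
t: 3.05
tcp_pos: [522.3, -251.0, 61.8]
orientation: [[0.486, 0.874, -0.0], [0.874, -0.486, 0.0], [-0.0, -0.0, -1.0]]
wrist_force: [-0.0, -0.2, 0.3]
grip_width: 0.603
t: 3.45
tcp_pos: [523.2, -251.5, 34.3]
orientation: [[0.486, 0.874, 0.001], [0.874, -0.486, -0.001], [0.0, 0.001, -1.0]]
wrist_force: [-0.2, -0.4, 1.1]
grip_width: 0.599
```

```bash
python3 -m creep '[0,0,0.13,0,0,0,0,0]'
python3 -m creep '[0,0,0,0,0,0,0,0,0,0,0,0,0,0,0,0,0,0,0,0]' 1 80
python3 -m creep '[0,0,0,0,0,0,0,0,0,0,0,0,0,0,0,0,0,0,0,0]'
```

```text
t: 3.65
tcp_pos: [522.9, -251.4, 26.9]
orientation: [[0.486, 0.874, 0.0], [0.874, -0.486, -0.0], [0.0, 0.001, -1.0]]
wrist_force: [0.6, -0.2, 0.1]
grip_width: 0.599
t: 4.15
tcp_pos: [522.9, -251.4, 27.4]
orientation: [[0.486, 0.874, 0.001], [0.874, -0.486, -0.0], [0.0, 0.001, -1.0]]
wrist_force: [-2.0, 1.1, 5.5]
grip_width: 0.314
t: 4.65
tcp_pos: [522.9, -251.4, 27.4]
orientation: [[0.486, 0.874, 0.001], [0.874, -0.486, -0.0], [0.0, 0.001, -1.0]]
wrist_force: [-0.8, 0.8, 6.7]
grip_width: 0.315
```

```bash
python3 -m creep '[0,0,-0.2,0,0,0,-0.6,0,0,0,-0.8,0,0,0,-0.8,0,0,0,-0.8,0]'
python3 -m creep '[0.5,-0.1,-0.2,0,0.7,-0.14,0,0,0.8,-0.16,0,0,0.8,-0.16,0,0,0.8,-0.16,0,0]'
python3 -m creep '[0.8,-0.16,0,0,0.6,-0.12,0,0,0.3,-0.06,0,0,0,0,0,0,0,0,0,0]'
python3 - <<'E'
from h import *
s=sensors.get_state();print(s["tcp_pos"].round(1),s["wrist_force"].round(1))
p,d=grab_frame("wrist");cv2.imwrite("pics/w2.png",p);np.save("pics/w2_d.npy",d);np.savez("pics/w2",**{k:np.array(s[k]) for k in("tcp_pos","orientation")})
p,d=grab_frame("side");cv2.imwrite("pics/side2.png",p)
E
```

```text
t: 5.15
tcp_pos: [522.3, -251.1, 189.0]
orientation: [[0.486, 0.874, 0.0], [0.874, -0.486, -0.0], [-0.0, 0.0, -1.0]]
wrist_force: [1.5, -0.6, -2.9]
grip_width: 0.315
t: 5.65
tcp_pos: [578.8, -75.0, 197.5]
orientation: [[0.486, 0.874, 0.0], [0.874, -0.486, -0.0], [0.0, 0.0, -1.0]]
wrist_force: [1.0, -0.7, -2.9]
grip_width: 0.315
t: 6.15
tcp_pos: [605.0, 5.5, 197.0]
orientation: [[0.486, 0.874, -0.0], [0.874, -0.486, -0.0], [-0.0, 0.0, -1.0]]
wrist_force: [1.4, -0.6, -3.8]
grip_width: 0.315
[605.    5.5 197. ] [ 1.4 -0.6 -3.8]
```

View pics/w2.png

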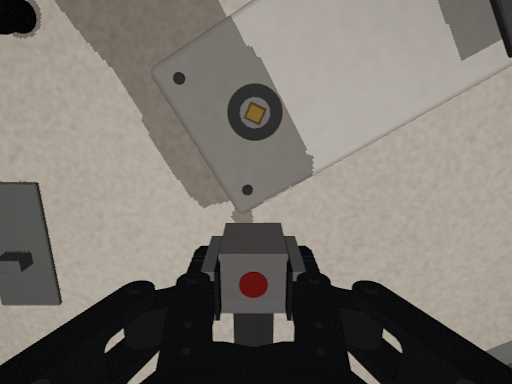

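The shaft's brass square is at about (255,113), rotated some 30° in the frame. The hub is held in the jaws with its dot at (253,285), sitting square.

```bash
cat > m2.py <<'E'
from h import *
import sys
f=sys.argv[1]
s=np.load(f"pics/{f}.npz");C=cam("wrist",s);p=cv2.imread(f"pics/{f}.png");d=np.load(f"pics/{f}_d.npy")
O=s["orientation"];T=s["tcp_pos"]
b,g,rr=[p[...,i].astype(int) for i in range(3)]
m=((rr>2*g)&(rr>2*b)&(rr>70)).astype(np.uint8)
n,l,st,ce=cv2.connectedComponentsWithStats(m)
for i in range(1,n):
    if st[i][4]>100: 
        u=ce[i]; z=(C[2]+dirs(C,u)[0]*d[int(u[1]),int(u[0])]); w=plane(C,u,T[2]+12.6)[0]
        print("red",st[i],u.round(1),"tool frame by depth",(O.T@(z-T)).round(1),"by plane",(O.T@(w-T)).round(1))
# brass
m=((rr-b>45)&(g-b>20)&(rr<2*g)).astype(np.uint8)
c=max(cv2.findContours(m,0,1)[0],key=cv2.contourArea); print("brass area",cv2.contourArea(c))
M=cv2.moments(c);u=(M["m10"]/M["m00"],M["m01"]/M["m00"])
for z in(70,74):
    q=plane(C,c.reshape(-1,2),z)[:,:2].astype(np.float32);print(z,"rect",cv2.minAreaRect(q),"centroid",plane(C,u,z)[0].round(1))
e=cv2.approxPolyDP(c,3,True).reshape(-1,2)
q=plane(C,e,74)[:,:2];print(e.tolist(),[(round(np.hypot(*v),1),round(np.degrees(np.arctan2(v[1],v[0]))%90,1)) for v in np.roll(q,-1,0)-q])
print("depth z",(C[2]+dirs(C,u)[0]*d[int(u[1]),int(u[0])]).round(1))
# shoulder/ring: dark ring
m=((rr<70)).astype(np.uint8);n,l,st,ce=cv2.connectedComponentsWithStats(m)
for i in range(1,n):
    if np.hypot(*(ce[i]-u))<20 and st[i][4]>50:
        print("ring",st[i],ce[i].round(1))
        cc=max(cv2.findContours((l==i).astype(np.uint8),0,1)[0],key=cv2.contourArea);q=plane(C,cc.reshape(-1,2),50.)[:,:2].astype(np.float32);print(cv2.fitEllipse(q))
print("jaw ang",np.degrees(np.arctan2(O[1,0],O[0,0])))
E
python3 m2.py w2; python3 - <<'E'
import cv2
p=cv2.imread("pics/w2.png")[65:160,205:305]
a=cv2.resize(p,None,fx=4,fy=4,interpolation=cv2.INTER_CUBIC)
p=cv2.imread("pics/side2.png")[60:260,150:300]
b=cv2.resize(p,None,fx=1.9,fy=1.9,interpolation=cv2.INTER_CUBIC)
import numpy as np
c=np.zeros((400,800,3),np.uint8);c[:a.shape[0],:400]=a;c[:b.shape[0],405:405+b.shape[1]]=b
cv2.imwrite("pics/w2c.png",c)
E
```

```text
red [239 272  29  26 578] [253.  284.4] tool frame by depth [ -0.4  -0.2 -12.1] by plane [ -0.4  -0.5 -12.6]
brass area 244.0
70 rect ((548.6402587890625, 37.77497100830078), (12.847572326660156, 12.62975025177002), 36.79803466796875) centroid [548.6  37.8  70. ]
74 rect ((548.5350952148438, 37.808555603027344), (12.643524169921875, 12.429177284240723), 36.798030853271484) centroid [548.5  37.9  74. ]
[[251, 102], [244, 117], [259, 123], [265, 109]] [(np.float64(12.4), np.float64(34.9)), (np.float64(12.5), np.float64(39.7)), (np.float64(11.4), np.float64(37.6)), (np.float64(11.9), np.float64(35.4))]
depth z [548.6  37.8  72.2]
ring [ 228   84   54   57 1676] [254.6 111.4]
((548.7492065429688, 37.747703552246094), (45.322662353515625, 45.7304573059082), 49.05175018310547)
jaw ang 60.93043062474768
```

View pics/w2c.png

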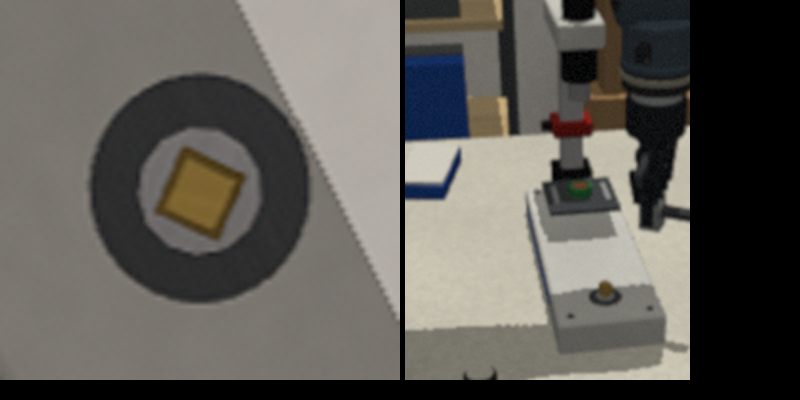

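```bash
python3 -m creep '[0,0,0,1,0,0,0,1,0,0,0,1,0,0,0,1,0,0,0,0]'
python3 -m creep '[-0.25,-0.2,0.4,0,-0.25,-0.2,0.5,0,0,0,0.4,0,0,0,0,0,0,0,0,0]'
python3 - <<'E'
from h import *
s=sensors.get_state();print(s["tcp_pos"].round(1),s["wrist_force"].round(1))
p,d=grab_frame("wrist");cv2.imwrite("pics/w3.png",p);np.save("pics/w3_d.npy",d);np.savez("pics/w3",**{k:np.array(s[k]) for k in("tcp_pos","orientation")})
E
python3 m2.py w3
```

```text
t: 6.75
tcp_pos: [604.9, 4.9, 197.0]
orientation: [[0.801, 0.598, 0.0], [0.598, -0.801, -0.0], [-0.0, 0.0, -1.0]]
wrist_force: [0.2, -0.1, -1.9]
grip_width: 0.316
t: 7.25
tcp_pos: [573.4, 6.5, 132.5]
orientation: [[0.799, 0.602, 0.0], [0.602, -0.799, -0.0], [0.0, 0.0, -1.0]]
wrist_force: [0.3, -0.6, -2.3]
grip_width: 0.315
[573.4   6.5 132.5] [ 0.3 -0.6 -2.3]
red [239 272  29  26 579] [253.  284.4] tool frame by depth [ -0.3  -0.7 -13.3] by plane [ -0.3  -0.3 -12.6]
brass area 462.0
70 rect ((548.1576538085938, 38.626609802246094), (12.25827407836914, 15.119621276855469), 36.495689392089844) centroid [548.   38.7  70. ]
74 rect ((547.7691650390625, 39.15544509887695), (11.996658325195312, 14.796924591064453), 36.495689392089844) centroid [547.6  39.2  74. ]
[[242, 144], [242, 168], [262, 169], [262, 145]] [(np.float64(14.3), np.float64(36.5)), (np.float64(12.0), np.float64(34.1)), (np.float64(14.3), np.float64(37.5)), (np.float64(11.7), np.float64(34.2))]
depth z [547.7  39.1  73.5]
ring [ 218  118   69   70 2578] [252.1 151.7]
((548.7947387695312, 37.705467224121094), (45.53816223144531, 45.93034744262695), 55.81269073486328)
jaw ang 36.99071166020476
```

```bash
python3 -m creep '[0,-0.4,0,0,0,-0.39,0,0,-0.01,0,0.3,0,0,0,0.2,0,0,0,0,0]'
python3 -m creep '[0,0,0.1,0,0,0,0.1,0,0,0,0,0]'
```

```text
t: 7.8
tcp_pos: [548.9, 38.1, 106.3]
orientation: [[0.799, 0.601, -0.001], [0.601, -0.799, -0.0], [-0.001, -0.001, -1.0]]
wrist_force: [0.8, 0.3, -3.1]
grip_width: 0.311
t: 8.1
tcp_pos: [548.9, 38.1, 96.3]
orientation: [[0.8, 0.601, -0.001], [0.601, -0.8, -0.0], [-0.001, -0.0, -1.0]]
wrist_force: [-0.4, 0.1, -3.6]
grip_width: 0.313
```

```bash
python3 -m creep '[0,0,0.06,0,0,0,0.06,0,0,0,0,0]'
python3 -m creep '[0,0,0.06,0,0,0,0.06,0,0,0,0,0]'
```

```text
t: 8.4
tcp_pos: [548.8, 38.2, 90.4]
orientation: [[0.799, 0.601, -0.0], [0.601, -0.799, -0.0], [-0.0, -0.0, -1.0]]
wrist_force: [-0.1, -0.2, -3.3]
grip_width: 0.313
t: 8.7
tcp_pos: [548.7, 38.3, 84.3]
orientation: [[0.799, 0.601, -0.001], [0.601, -0.799, -0.0], [-0.001, -0.0, -1.0]]
wrist_force: [0.0, -0.2, -2.3]
grip_width: 0.317
```

```bash
python3 -m creep '[0,0,0.06,0,0,0,0.06,0,0,0,0,0]'
python3 -m creep '[0,0,0.04,0,0,0,0.02,0,0,0,0,0]'
```

```text
t: 9.0
tcp_pos: [548.8, 38.3, 78.3]
orientation: [[0.799, 0.601, -0.001], [0.601, -0.799, -0.0], [-0.001, -0.0, -1.0]]
wrist_force: [-0.1, -0.1, -2.5]
grip_width: 0.318
t: 9.3
tcp_pos: [548.9, 38.3, 75.7]
orientation: [[0.799, 0.601, -0.0], [0.601, -0.799, -0.0], [-0.0, -0.0, -1.0]]
wrist_force: [0.1, 0.8, -2.4]
grip_width: 0.312
```

```bash
python3 -m creep '[0,0,0.02,0,0,0,0.02,0,0,0,0,0]'
python3 -m creep '[0,0,0,0,0,0,0,0]'
```

```text
t: 9.6
tcp_pos: [549.2, 38.3, 75.2]
orientation: [[0.799, 0.601, 0.001], [0.601, -0.799, 0.0], [0.001, 0.001, -1.0]]
wrist_force: [-9.8, -0.8, 22.4]
grip_width: 0.308
t: 9.8
tcp_pos: [549.2, 38.3, 75.2]
orientation: [[0.799, 0.601, 0.001], [0.601, -0.799, 0.0], [0.001, 0.001, -1.0]]
wrist_force: [-8.6, -1.1, 21.6]
grip_width: 0.315
```

```bash
python3 -m creep '[0,0,0,0,0,0,0,0,0,0,0,0]' -0.2 
python3 -m creep '[0,0,-0.2,0,0,0,-0.7,0,0,0,-0.9,0,0,0.65,0,0,0,0.65,0,0]'
python3 -m creep '[0,0,0,0,0,0,0,0]'
python3 - <<'E'
from h import *
s=sensors.get_state();print(s["tcp_pos"].round(1),s["wrist_force"].round(1))
p,d=grab_frame("wrist");cv2.imwrite("pics/w4.png",p);np.save("pics/w4_d.npy",d);np.savez("pics/w4",**{k:np.array(s[k]) for k in("tcp_pos","orientation")})
q,d=grab_frame("side");cv2.imwrite("pics/side4.png",q)
q2,d2=grab_frame("scene");cv2.imwrite("pics/scene4.png",q2);np.save("pics/scene4_d.npy",d2);np.save("pics/side4_d.npy",d)
c=np.zeros((600,800,3),np.uint8);c[:384,:512]=p
c[384:600,:300]=cv2.resize(q2[80:188,250:400],None,fx=2,fy=2)
a=cv2.resize(q[100:250,190:290],None,fx=2.8,fy=2.8,interpolation=cv2.INTER_CUBIC);c[:420,515:795]=a
cv2.imwrite("pics/v4.png",c)
E
```

```text
t: 10.1
tcp_pos: [549.2, 38.3, 73.8]
orientation: [[0.799, 0.601, 0.0], [0.601, -0.799, -0.0], [0.0, 0.0, -1.0]]
wrist_force: [0.1, -0.6, 0.0]
grip_width: 0.605
t: 10.6
tcp_pos: [589.4, -13.9, 166.4]
orientation: [[0.799, 0.602, 0.004], [0.602, -0.799, -0.0], [0.003, 0.002, -1.0]]
wrist_force: [-0.0, 0.6, -0.0]
grip_width: 0.597
t: 10.8
tcp_pos: [588.2, -14.1, 164.1]
orientation: [[0.8, 0.6, -0.0], [0.6, -0.8, 0.0], [0.0, -0.0, -1.0]]
wrist_force: [0.3, 0.0, 0.3]
grip_width: 0.599
[588.2 -14.1 164.1] [0.3 0.  0.3]
```

View pics/v4.png

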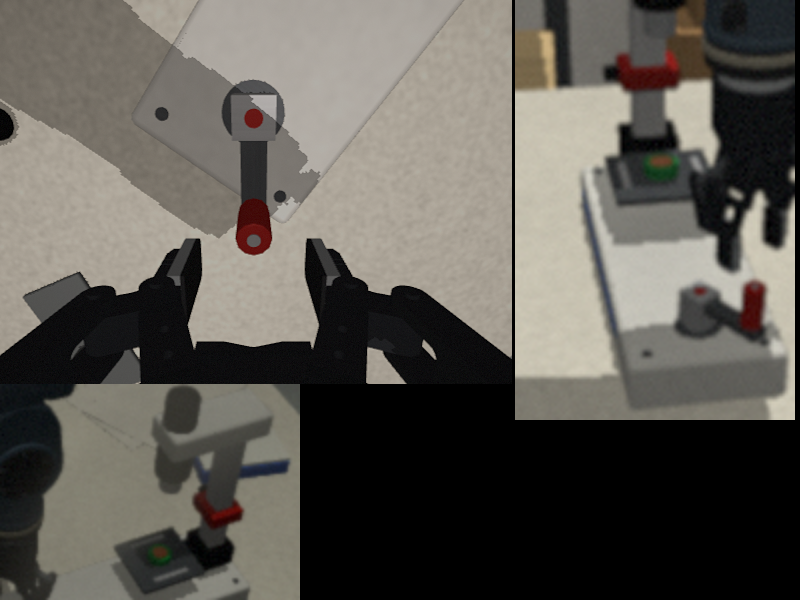

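The crank sits on the shaft: the wrist view has the hub dot at (254,118) and the knob top at (254,240). In the side crop the hub is down on the shoulder, and the black slide block is well below the red collar.

```bash
python3 - <<'E'
from h import *
s=np.load("pics/w4.npz");C=cam("wrist",s);p=cv2.imread("pics/w4.png");d=np.load("pics/w4_d.npy")
for n,u,z in(("dot",(253.5,118),88),("knob",(253.5,240),127)):
    print(n,plane(C,u,z)[0].round(1),(C[2]+dirs(C,u)[0]*np.median(d[int(u[1])-2:int(u[1])+3,int(u[0])-2:int(u[0])+3])).round(1))
D=cam("side");q=cv2.imread("pics/side4.png");dd=np.load("pics/side4_d.npy")
for c in (230,236,240):
  print(c)
  for v in range(116,160): 
    if dd[v,c]: print(v,q[v,c],(D[2]+dirs(D,(c,v))[0]*dd[v,c]).round(0))
E
```

```text
dot [550.4  36.3  88. ] [550.4  36.3  88.5]
knob [589.7 -16.1 127. ] [590.8 -17.6 123. ]
230
116 [90 95 98] [ 675. 1822. -362.]
117 [88 93 96] [ 678. 1851. -380.]
118 [80 83 93] [ 678. 1848. -386.]
119 [58 61 87] [525. 380. 190.]
120 [43 45 85] [523. 369. 191.]
121 [35 36 86] [522. 358. 192.]
122 [27 30 85] [522. 352. 191.]
123 [19 24 85] [521. 345. 191.]
124 [17 17 84] [519. 333. 192.]
125 [13 19 82] [519. 327. 192.]
126 [10 15 74] [518. 319. 192.]
127 [15 17 68] [518. 326. 185.]
129 [ 7 12 64] [518. 322. 181.]
130 [ 3  5 63] [518. 323. 177.]
131 [28 30 66] [518. 326. 173.]
132 [72 79 92] [518. 325. 170.]
133 [123 135 139] [518. 328. 166.]
134 [154 169 173] [558. 710.  -3.]
135 [159 174 179] [556. 692.   0.]
136 [159 173 179] [556. 697.  -6.]
137 [157 173 178] [554. 676.  -1.]
138 [156 172 177] [553. 669.  -2.]
139 [158 172 177] [552. 659.  -2.]
140 [160 174 179] [551. 654.  -4.]
141 [162 177 180] [550. 639.  -1.]
142 [157 171 175] [549. 632.  -2.]
143 [125 136 139] [547. 617.   1.]
144 [68 75 76] [522. 376. 107.]
145 [25 24 25] [521. 364. 109.]
146 [17 13 15] [520. 357. 109.]
147 [
[... 2493 characters left out ...]
 [82 83 85] [550. 338. 143.]
139 [80 81 82] [550. 337. 140.]
140 [83 85 87] [550. 337. 136.]
141 [81 83 84] [550. 336. 133.]
142 [82 84 83] [550. 340. 128.]
143 [81 84 85] [550. 342. 124.]
144 [79 82 83] [549. 336. 123.]
145 [82 84 85] [549. 336. 120.]
146 [81 81 83] [549. 335. 117.]
147 [73 74 74] [549. 333. 114.]
148 [55 57 57] [550. 338. 109.]
149 [29 28 27] [549. 334. 107.]
150 [8 4 4] [548. 326. 108.]
151 [19 17 16] [548. 327. 104.]
152 [ 9  9 11] [548. 326. 101.]
153 [21 26 22] [547. 323.  99.]
154 [31 43 32] [548. 324.  95.]
155 [39 61 58] [545. 304. 101.]
156 [39 63 85] [541. 270. 114.]
157 [ 43  66 102] [540. 265. 113.]
158 [43 64 93] [538. 250. 117.]
159 [33 65 62] [538. 251. 114.]
```

```bash
cat > m5.py <<'E'
from h import *
s=sensors.get_state();p,d=grab_frame("wrist");C=cam("wrist",s);print(s["tcp_pos"].round(2),s["joint_velocities"].round(2))
b,g,rr=[p[...,i].astype(int) for i in range(3)]
m=((rr>2*g)&(rr>2*b)&(rr>70)).astype(np.uint8)
n,l,st,ce=cv2.connectedComponentsWithStats(m)
for i in range(1,n):
    if st[i][4]>50: print(st[i],ce[i].round(1),"z88",plane(C,ce[i],88)[0].round(1))
uu,vv=np.meshgrid(range(512),range(384));P=C[2]+dirs(C,np.c_[uu.ravel(),vv.ravel()])*d.reshape(-1,1)
H=P.reshape(384,512,3)
def top(c,R,z,t):
    m=((abs(H[...,2]-z)<t)&(np.hypot(H[...,0]-c[0],H[...,1]-c[1])<R)).astype(np.uint8)
    k=max(cv2.findContours(m,0,1)[0],key=cv2.contourArea);q=plane(C,k.reshape(-1,2),z)[:,:2].astype(np.float32)
    return cv2.minAreaRect(q),np.median(H[m>0][:,2]).round(1)
print("hub",top((549.5,37),26,88,3)); print("knob",top((589,-15),20,127,3))
E
python3 m5.py
```

```text
[587.67 -13.1  164.04] [ 0.17 -0.01 -0.11 -0.11 -0.02 -0.03]
[245 111  18  19 272] [253.2 119.8] z88 [550.3  36.3  88. ]
[236 224  35  33 716] [253.  239.6] z88 [599.5 -29.2  88. ]
hub (((550.0746459960938, 35.970924377441406), (28.047958374023438, 27.521568298339844), 37.0300178527832), np.float64(88.2))
knob (((590.6154174804688, -20.264263153076172), (0.0, 0.0), 0.0), np.float64(124.2))
```

The hub top is at z 88.2, so the crank is fully home (54 + 34 = 88). It droops slightly towards the knob. The gap from block top (~108) to collar (~168) is ~60 mm, so I expect 1.8 to 2.4 turns. Next I grip the knob.

```bash
python3 -m creep '[0,0.04,0.4,0,0,0,0.5,0,0,0,0.24,0,0,0,0,0]'
python3 -m creep '[0,0,0,0,0,0,0,0,0,0,0,0,0,0,0,0]' 1 40
python3 -m creep '[0,0,0,0,0,0,0,0]'
python3 - <<'E'
import numpy as np
for st in (12,):
  L=2*65*np.sin(np.radians(st/2))/50
  for k in range(0,360,st*5):
    print(90+k,','.join(f"{L*np.cos(np.radians(90+k+st*j+90+st/2)):.3f},{L*np.sin(np.radians(90+k+st*j+90+st/2)):.3f},0,0" for j in range(5)))
E
```

```text
t: 11.4
tcp_pos: [588.0, -14.9, 105.5]
orientation: [[0.799, 0.601, -0.003], [0.601, -0.799, 0.0], [-0.002, -0.002, -1.0]]
wrist_force: [0.1, 0.6, -0.3]
grip_width: 0.598
t: 11.8
tcp_pos: [589.9, -15.4, 107.7]
orientation: [[0.799, 0.601, 0.002], [0.601, -0.799, -0.0], [0.001, 0.001, -1.0]]
wrist_force: [1.3, -2.2, 3.3]
grip_width: 0.247
t: 12.0
tcp_pos: [589.9, -15.5, 107.4]
orientation: [[0.8, 0.601, 0.002], [0.601, -0.8, -0.0], [0.001, 0.001, -1.0]]
wrist_force: [2.8, -2.9, 5.5]
grip_width: 0.242
90 -0.270,-0.028,0,0,-0.258,-0.084,0,0,-0.235,-0.136,0,0,-0.202,-0.182,0,0,-0.160,-0.220,0,0
150 -0.111,-0.248,0,0,-0.057,-0.266,0,0,-0.000,-0.272,0,0,0.057,-0.266,0,0,0.111,-0.248,0,0
210 0.160,-0.220,0,0,0.202,-0.182,0,0,0.235,-0.136,0,0,0.258,-0.084,0,0,0.270,-0.028,0,0
270 0.270,0.028,0,0,0.258,0.084,0,0,0.235,0.136,0,0,0.202,0.182,0,0,0.160,0.220,0,0
330 0.111,0.248,0,0,0.057,0.266,0,0,0.000,0.272,0,0,-0.057,0.266,0,0,-0.111,0.248,0,0
390 -0.160,0.220,0,0,-0.202,0.182,0,0,-0.235,0.136,0,0,-0.258,0.084,0,0,-0.270,0.028,0,0
```

```bash
python3 -m creep '[-0.270,-0.028,0,0,-0.258,-0.084,0,0]'; python3 -m creep '[-0.235,-0.136,0,0,-0.202,-0.182,0,0,-0.160,-0.220,0,0]'
```

```text
t: 12.2
tcp_pos: [566.2, -26.9, 107.7]
orientation: [[0.799, 0.601, 0.003], [0.601, -0.799, -0.0], [0.003, 0.002, -1.0]]
wrist_force: [5.5, 0.3, 6.2]
grip_width: 0.242
t: 12.5
tcp_pos: [526.1, -24.5, 108.4]
orientation: [[0.8, 0.6, 0.004], [0.6, -0.8, -0.002], [0.002, 0.005, -1.0]]
wrist_force: [3.7, -9.8, 16.7]
grip_width: 0.244
```

```bash
cat > f.py <<'E'
import sys
from h import *
C=np.array([550.,36.5]);s=sensors.get_state();T=s["tcp_pos"];F=s["wrist_force"]
v=T[:2]-C;R=np.hypot(*v);u=v/R;t=np.array([u[1],-u[0]])
O=s["orientation"];w=O[:2,:2].T@v
print("t",round(s["t"],2),"pos",T.round(1),"phi",round(np.degrees(np.arctan2(w[1],w[0]))%360,1),"R",R.round(1),"load",(-F[:2]@t).round(1),"out",(F[:2]@u).round(1),"Fz",F[2].round(1))
if len(sys.argv)>1 and -F[:2]@t>float(sys.argv[1]): print("STOP");sys.exit(1)
E
python3 -m creep '[-0.125,-0.243,-0.02,0,-0.057,-0.266,0,0]' >/dev/null; python3 f.py; python3 -m creep '[0,-0.272,0,0,0.057,-0.266,0,0,0.111,-0.248,0,0]'>/dev/null; python3 f.py;  python3 -m creep '[0,0,0,0,0,0,0,0]'>/dev/null; python3 f.py
```

```text
t 12.7 pos [502.8  -9.5 109.3] phi 172.6 R 65.9 load 5.5 out 7.7 Fz 17.5
t 13.0 pos [483.4  27.3 108.6] phi 209.0 R 67.3 load 7.1 out 21.8 Fz 25.3
t 13.2 pos [483.2  28.1 108.4] phi 209.8 R 67.3 load 1.1 out 21.8 Fz 29.3
```

```bash
python3 -m creep '[0,0,0,0,0,0,0,0,0,0,0,0]' 0.1 >/dev/null; python3 f.py
python3 -m creep '[0,0,0,1,0,0,0,1,0,0,0,1,0,0,0,1,0,0,0,1]' >/dev/null; python3 -m creep '[0,0,0,0,0,0,0,0]';python3 f.py
python3 - <<'E'
from h import *
p,d=grab_frame("wrist");cv2.imwrite("pics/w5.png",p);np.save("pics/w5_d.npy",d);s=sensors.get_state();np.savez("pics/w5",**{k:np.array(s[k]) for k in("tcp_pos","orientation")})
q,_=grab_frame("side");cv2.imwrite("pics/side5.png",q)
a=cv2.resize(q[150:240,200:310],(440,360),interpolation=cv2.INTER_CUBIC)
c=np.zeros((384,800,3),np.uint8);c[:384,:360]=p[:,76:436];c[:360,360:]=a;cv2.imwrite("pics/v5.png",c)
P=np.array([(589.9,-15.4),(566.2,-26.9),(526.1,-24.5),(502.8,-9.5),(483.2,28.1)])
A=np.c_[2*P,np.ones(5)];x=np.linalg.lstsq(A,(P**2).sum(1),rcond=None)[0];print(x[:2],np.sqrt(x[2]+x[:2]@x[:2]))
E
```

```text
t 13.5 pos [485.3  28.3 107.7] phi 209.7 R 65.2 load 0.7 out -0.0 Fz -0.5
t: 14.2
tcp_pos: [485.3, 28.2, 107.7]
orientation: [[0.992, 0.124, -0.0], [0.124, -0.992, 0.0], [-0.0, -0.0, -1.0]]
wrist_force: [-0.7, 0.2, -0.0]
grip_width: 0.449
t 14.2 pos [485.3  28.2 107.7] phi 179.8 R 65.2 load -0.3 out 0.7 Fz -0.0
[549.78151147  38.55677759] 67.33663610967429
```

View pics/v5.png

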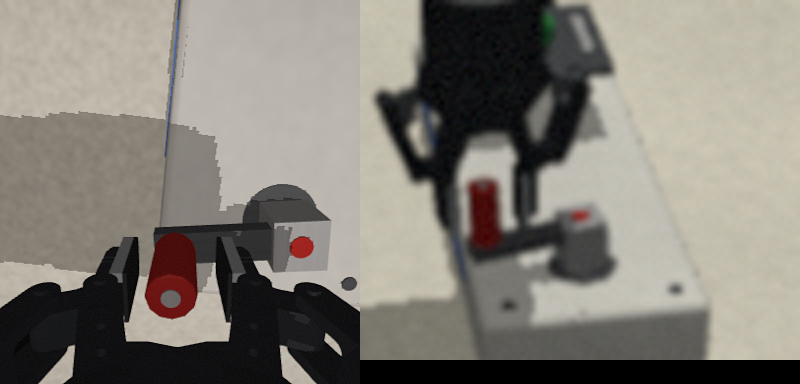

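The knob (top at (170,298) in the left panel) stands between the pads, with the jaws now along the crank's arm. The side panel shows the crank on the shoulder, drooping slightly. Gripping this way straightens it.

```bash
python3 -m creep '[-0.016,0,0,0,0,0,0,0,0,0,0,0,0,0,0,0]' 1 30 ; python3 -m creep '[0,0,0,0,0,0,0,0]'>/dev/null; python3 f.py
python3 - <<'E'
import numpy as np
st=12;L=2*65*np.sin(np.radians(st/2))/50
for k in range(180,540,60):
    print(k,','.join(f"{L*np.cos(np.radians(k+st*j+90+st/2)):.3f},{L*np.sin(np.radians(k+st*j+90+st/2)):.3f},0,0" for j in range(5)))
E
```

```text
t: 14.7
tcp_pos: [484.6, 28.0, 108.1]
orientation: [[0.993, 0.121, 0.0], [0.121, -0.993, -0.0], [0.0, 0.0, -1.0]]
wrist_force: [-2.4, -1.4, 5.4]
grip_width: 0.245
t 14.9 pos [484.6  28.1 108.1] phi 179.6 R 66.0 load 1.8 out 3.5 Fz 5.3
180 0.028,-0.270,0,0,0.084,-0.258,0,0,0.136,-0.235,0,0,0.182,-0.202,0,0,0.220,-0.160,0,0
240 0.248,-0.111,0,0,0.266,-0.057,0,0,0.272,-0.000,0,0,0.266,0.057,0,0,0.248,0.111,0,0
300 0.220,0.160,0,0,0.182,0.202,0,0,0.136,0.235,0,0,0.084,0.258,0,0,0.028,0.270,0,0
360 -0.028,0.270,0,0,-0.084,0.258,0,0,-0.136,0.235,0,0,-0.182,0.202,0,0,-0.220,0.160,0,0
420 -0.248,0.111,0,0,-0.266,0.057,0,0,-0.272,0.000,0,0,-0.266,-0.057,0,0,-0.248,-0.111,0,0
480 -0.220,-0.160,0,0,-0.182,-0.202,0,0,-0.136,-0.235,0,0,-0.084,-0.258,0,0,-0.028,-0.270,0,0
```

```bash
python3 -m creep '[0.028,-0.270,0,0,0.084,-0.258,0,0,0.136,-0.235,0,0,0.182,-0.202,0,0,0.220,-0.160,0,0]'>/dev/null; python3 f.py 12 && python3 -m creep '[0.248,-0.111,0,0,0.266,-0.057,0,0,0.272,0,0,0,0.266,0.057,0,0,0.248,0.111,0,0]'>/dev/null; python3 f.py
```

```text
t 15.4 pos [507.2  90.2 108.1] phi 238.5 R 68.7 load 6.5 out 27.8 Fz 24.2
t 15.9 pos [576.2  98.8 109.2] phi 300.0 R 67.6 load 4.7 out 14.0 Fz 7.6
```

```bash
cat > g.py <<'E'
# from the true circle (centre c fitted to felt positions) and spring estimate: rows to go n steps of st degrees
import sys
from h import *
from scipy.optimize import least_squares
P=np.array(eval(open("pts.txt").read()))
c=least_squares(lambda c:np.hypot(*(P-c).T)-65,[549,38]).x
print("centre",c.round(1),"res",(np.hypot(*(P-c).T)-65).round(1))
n,st=int(sys.argv[1]),float(sys.argv[2]);s=sensors.get_state();O=s["orientation"][:2,:2];F=s["wrist_force"][:2];T=s["tcp_pos"][:2]
v=T-c;R=np.hypot(*v);a=np.degrees(np.arctan2(v[1],v[0]));u=v/R;t=np.array([u[1],-u[0]])
cmd=T-F/10.5   # commanded position by the arm's give
tl=np.degrees((cmd-T)@t/65) 
Q=[cmd]
print("world ang",a.round(1),"R",R.round(1),"lead deg",tl.round(1))
for i in range(1,n+1):
    th=np.radians(a-tl-st*i);Q.append(c+65*np.array([np.cos(th),np.sin(th)]))
for i in range(0,n,5):
    d=np.diff(np.array(Q[i:i+6]),axis=0)@O/50;print(','.join(f"{x:.3f},{y:.3f},0,0" for x,y in d))
E
echo '[(484.6,28.1),(507.2,90.2),(576.2,98.8)]'>pts.txt
python3 -m creep '[0,0,0,0,0,0,0,0]'>/dev/null; python3 f.py; python3 g.py 20 12
```

```text
t 16.1 pos [577.1  98.  109.3] phi 300.8 R 67.2 load -0.3 out 18.0 Fz 9.7
centre [548.5  40. ] res [-0.  0. -0.]
world ang 63.8 R 64.7 lead deg 0.0
0.233,0.138,0,0,0.170,0.212,0,0,0.122,0.243,0,0,0.069,0.263,0,0,0.013,0.271,0,0
-0.044,0.268,0,0,-0.099,0.253,0,0,-0.149,0.227,0,0,-0.193,0.191,0,0,-0.229,0.147,0,0
-0.254,0.096,0,0,-0.269,0.041,0,0,-0.271,-0.016,0,0,-0.262,-0.072,0,0,-0.242,-0.125,0,0
-0.210,-0.172,0,0,-0.170,-0.212,0,0,-0.122,-0.243,0,0,-0.069,-0.263,0,0,-0.013,-0.271,0,0
```

```bash
python3 -m creep '[0.233,0.138,0,0,0.170,0.212,0,0,0.122,0.243,0,0,0.069,0.263,0,0,0.013,0.271,0,0]'>/dev/null; python3 f.py 10 && python3 -m creep '[-0.044,0.268,0,0,-0.099,0.253,0,0,-0.149,0.227,0,0,-0.193,0.191,0,0,-0.229,0.147,0,0]'>/dev/null; python3 f.py
```

```text
t 16.6 pos [613.3  44.  108.8] phi 0.3 R 63.8 load 4.5 out 2.6 Fz 3.8
t 17.1 pos [583.2 -14.8 108.2] phi 64.1 R 61.1 load 5.0 out -4.7 Fz 0.2
```

```bash
echo '[(484.6,28.1),(507.2,90.2),(576.2,98.8),(613.3,44.0),(583.2,-14.8)]'>pts.txt; python3 g.py 25 12
```

```text
centre [548.5  40. ] res [-0.  -0.1 -0.  -0.  -0.1]
world ang -57.6 R 64.9 lead deg 0.4
-0.260,0.081,0,0,-0.270,0.033,0,0,-0.271,-0.024,0,0,-0.260,-0.080,0,0,-0.238,-0.132,0,0
-0.205,-0.178,0,0,-0.163,-0.217,0,0,-0.115,-0.246,0,0,-0.061,-0.265,0,0,-0.005,-0.272,0,0
0.052,-0.267,0,0,0.106,-0.250,0,0,0.156,-0.223,0,0,0.199,-0.185,0,0,0.233,-0.140,0,0
0.257,-0.088,0,0,0.270,-0.033,0,0,0.271,0.024,0,0,0.260,0.080,0,0,0.238,0.132,0,0
0.205,0.178,0,0,0.163,0.217,0,0,0.115,0.246,0,0,0.061,0.265,0,0,0.005,0.272,0,0
```

```bash
python3 -m creep '[-0.260,0.081,0,0,-0.270,0.033,0,0,-0.271,-0.024,0,0,-0.260,-0.080,0,0,-0.238,-0.132,0,0]'>/dev/null; python3 f.py 9 && python3 -m creep '[-0.205,-0.178,0,0,-0.163,-0.217,0,0,-0.115,-0.246,0,0,-0.061,-0.265,0,0,-0.005,-0.272,0,0]'>/dev/null; python3 f.py 9 && python3 -m creep '[0.052,-0.267,0,0,0.106,-0.250,0,0,0.156,-0.223,0,0,0.199,-0.185,0,0,0.233,-0.140,0,0]'>/dev/null; python3 f.py 9 && python3 -m creep '[0.257,-0.088,0,0,0.270,-0.033,0,0,0.271,0.024,0,0,0.260,0.080,0,0,0.238,0.132,0,0]'>/dev/null; python3 f.py
python3 - <<'E'
from h import *
D=cam("side");q,dd=grab_frame("side");S=cam("scene");q2,d2=grab_frame("scene");cv2.imwrite("pics/side6.png",q);cv2.imwrite("pics/scene6.png",q2)
for c in(230,236,240):
  print(c,[(v,int(q[v,c].sum())) for v in range(128,152)],[(v,int((D[2]+dirs(D,(c,v))[0]*dd[v,c])[2]),int((D[2]+dirs(D,(c,v))[0]*dd[v,c])[1])) for v in range(130,150)])
E
```

```text
t 17.6 pos [517.9 -16.9 108.3] phi 127.9 R 62.3 load 5.7 out -3.4 Fz -0.6
t 18.1 pos [483.1  38.5 108.3] phi 188.6 R 66.9 load 5.1 out -5.0 Fz 1.5
t 18.6 pos [513.4  96.3 108. ] phi 245.5 R 70.1 load 5.6 out -2.2 Fz 6.3
t 19.1 pos [579.   99.  108.1] phi 301.9 R 68.9 load 5.0 out 0.6 Fz 5.4
230 [(128, 91), (129, 87), (130, 77), (131, 93), (132, 78), (133, 69), (134, 75), (135, 59), (136, 22), (137, 25), (138, 53), (139, 9), (140, 12), (141, 26), (142, 61), (143, 87), (144, 109), (145, 123), (146, 126), (147, 134), (148, 152), (149, 158), (150, 194), (151, 208)] [(130, 175, 327), (131, 173, 322), (132, 171, 322), (133, 165, 326), (134, 148, 359), (135, 147, 352), (136, 148, 343), (137, 145, 342), (138, 146, 333), (139, 148, 321), (140, 144, 323), (141, 140, 323), (142, 138, 320), (143, 134, 323), (144, 139, 305), (145, 139, 296), (146, 139, 291), (147, 139, 283), (148, 140, 275), (149, 138, 270)]
236 [(128, 111), (129, 92), (130, 90), (131, 96), (132, 161), (133, 219), (134, 241), (135, 239), (136, 201), (137, 133), (138, 54), (139, 24), (140, 32), (141, 42), (142, 81), (143, 118), (1
[... 360 characters left out ...]
268), (146, 156, 250), (147, 153, 251), (148, 150, 250), (149, 145, 254)]
240 [(128, 100), (129, 68), (130, 83), (131, 111), (132, 175), (133, 238), (134, 249), (135, 232), (136, 190), (137, 87), (138, 46), (139, 29), (140, 30), (141, 51), (142, 106), (143, 162), (144, 198), (145, 197), (146, 191), (147, 148), (148, 119), (149, 108), (150, 108), (151, 106)] [(130, 174, 324), (131, 172, 323), (132, 167, 326), (133, 159, 336), (134, 155, 338), (135, 153, 335), (136, 147, 341), (137, 146, 336), (138, 146, 329), (139, 145, 322), (140, 143, 320), (141, 138, 324), (142, 138, 318), (143, 153, 277), (144, 154, 267), (145, 155, 258), (146, 155, 252), (147, 154, 247), (148, 155, 239), (149, 148, 246)]
```

```bash
echo '[(484.6,28.1),(507.2,90.2),(576.2,98.8),(613.3,44.0),(583.2,-14.8),(517.9,-16.9),(483.1,38.5),(513.4,96.3),(579,99)]'>pts.txt; python3 g.py 4 12; sed -i 's/range(0,n,5)/range(0,n,int(sys.argv[3]) if len(sys.argv)>3 else 5)/;s/Q\[i:i+6\]/Q[i:i+1+(int(sys.argv[3]) if len(sys.argv)>3 else 5)]/' g.py
```

```text
centre [548.4  40.6] res [ 0.  -0.6 -0.5 -0.   0.5  0.1  0.3  0.7  0.9]
world ang 61.2 R 65.7 lead deg 0.1
0.198,0.187,0,0,0.160,0.220,0,0,0.111,0.248,0,0,0.057,0.266,0,0
```

```bash
echo '[(517.9,-16.9),(483.1,38.5),(513.4,96.3),(579,99)]'>pts.txt; python3 -m creep '[0.198,0.187,0,0,0.160,0.220,0,0,0.111,0.248,0,0,0.057,0.266,0,0]'>/dev/null; python3 f.py; python3 -m creep '[0,0,0,0]'>/dev/null; python3 f.py;  python3 g.py 24 2 2
```

```text
t 19.6 pos [611.7  56.3 108.5] phi 349.3 R 64.8 load 4.9 out 2.5 Fz 3.9
t 19.7 pos [611.9  54.9 108.5] phi 350.4 R 64.6 load 1.4 out 5.7 Fz 4.3
centre [548.   41.3] res [ 0.5 -0.   0.   0.5]
world ang 12.0 R 65.3 lead deg 0.2
0.007,0.045,0,0,0.002,0.045,0,0
-0.000,0.045,0,0,-0.002,0.045,0,0
-0.003,0.045,0,0,-0.005,0.045,0,0
-0.006,0.045,0,0,-0.008,0.045,0,0
-0.009,0.044,0,0,-0.011,0.044,0,0
-0.013,0.044,0,0,-0.014,0.043,0,0
-0.016,0.043,0,0,-0.017,0.042,0,0
-0.019,0.041,0,0,-0.020,0.041,0,0
-0.021,0.040,0,0,-0.023,0.039,0,0
-0.024,0.038,0,0,-0.025,0.038,0,0
-0.027,0.037,0,0,-0.028,0.036,0,0
-0.029,0.035,0,0,-0.030,0.034,0,0
```

```bash
python3 -m creep '[0.007,0.045,0,0,0.002,0.045,0,0]'>/dev/null; python3 f.py 6 && python3 -m creep '[0,0.045,0,0,-0.002,0.045,0,0]'>/dev/null && python3 f.py 6 && python3 -m creep '[-0.003,0.045,0,0,-0.005,0.045,0,0]'>/dev/null && python3 f.py 6 && python3 -m creep '[-0.006,0.045,0,0,-0.008,0.045,0,0]'>/dev/null && python3 f.py 6 && python3 -m creep '[-0.009,0.044,0,0,-0.011,0.044,0,0]'>/dev/null && python3 f.py 6 && python3 -m creep '[-0.013,0.044,0,0,-0.014,0.043,0,0]'>/dev/null && python3 f.py 6 && python3 -m creep '[-0.016,0.043,0,0,-0.017,0.042,0,0]'>/dev/null && python3 f.py 6 && python3 -m creep '[-0.019,0.041,0,0,-0.020,0.041,0,0]'>/dev/null && python3 f.py 6 && python3 -m creep '[-0.021,0.040,0,0,-0.023,0.039,0,0]'>/dev/null && python3 f.py 6; python3 g.py 40 2 2
```

```text
t 19.9 pos [612.5  51.6 108.6] phi 353.4 R 64.3 load 3.6 out 6.1 Fz 5.1
t 20.1 pos [613.1  47.2 108.7] phi 357.4 R 64.0 load 3.2 out 6.1 Fz 4.2
t 20.3 pos [613.3  42.6 108.7] phi 1.4 R 63.6 load 4.1 out 6.6 Fz 4.5
t 20.5 pos [613.2  38.  108.7] phi 5.6 R 63.3 load 2.8 out 6.2 Fz 3.5
t 20.7 pos [612.8  33.5 108.7] phi 9.7 R 62.9 load 2.6 out 7.1 Fz 4.2
t 20.9 pos [612.1  28.9 108.8] phi 14.0 R 62.6 load 2.2 out 5.8 Fz 3.6
t 21.1 pos [611.   24.4 108.8] phi 18.2 R 62.2 load 3.4 out 6.9 Fz 3.8
t 21.3 pos [609.7  20.  108.8] phi 22.4 R 61.9 load 3.0 out 7.7 Fz 4.5
t 21.5 pos [608.   15.8 108.9] phi 26.7 R 61.6 load 3.8 out 7.8 Fz 4.5
centre [548.   41.3] res [ 0.5 -0.   0.   0.5]
world ang -23.1 R 65.2 lead deg 0.4
-0.014,0.044,0,0,-0.025,0.038,0,0
-0.026,0.037,0,0,-0.028,0.036,0,0
-0.029,0.035,0,0,-0.030,0.034,0,0
-0.031,0.033,0,0,-0.032,0.032,0,0
-0.033,0.031,0,0,-0.034,0.030,0,0
-0.035,0.028,0,0,-0.036,0.027,0,0
-0.037,0.026,0,0,-0.038,0.024,0,0
-0.039,0.023,0,0,-0.040,0.022,0,0
-0.041,0.020,0,0,-0.041,0.019,0,0
-0.042,0.017,0,0,-0.042,0.016,0,0
-0.043,0.014,0,0,-0.043,0.013,0,0
-0.044,0.011,0,0,-0.044,0.010,0,0
-0.045,0.008,0,0,-0.045,0.007,0,0
-0.045,0.005,0,0,-0.045,0.004,0,0
-0.045,0.002,0,0,-0.045,0.000,0,0
-0.045,-0.001,0,0,-0.045,-0.003,0,0
-0.045,-0.004,0,0,-0.045,-0.006,0,0
-0.045,-0.007,0,0,-0.044,-0.009,0,0
-0.044,-0.011,0,0,-0.044,-0.012,0,0
-0.043,-0.014,0,0,-0.043,-0.015,0,0
```

```bash
sed -i 's/\[550.,36.5\]/[548.3,40.6]/' f.py
python3 -m creep '[-0.014,0.044,0,0,-0.025,0.038,0,0]'>/dev/null; python3 f.py 5.3 && python3 -m creep '[-0.026,0.037,0,0,-0.028,0.036,0,0]'>/dev/null && python3 f.py 5.3 && python3 -m creep '[-0.029,0.035,0,0,-0.030,0.034,0,0]'>/dev/null && python3 f.py 5.3 && python3 -m creep '[-0.031,0.033,0,0,-0.032,0.032,0,0]'>/dev/null && python3 f.py 5.3 && python3 -m creep '[-0.033,0.031,0,0,-0.034,0.030,0,0]'>/dev/null && python3 f.py 5.3 && python3 -m creep '[-0.035,0.028,0,0,-0.036,0.027,0,0]'>/dev/null && python3 f.py 5.3 && python3 -m creep '[-0.037,0.026,0,0,-0.038,0.024,0,0]'>/dev/null && python3 f.py 5.3 && python3 -m creep '[-0.039,0.023,0,0,-0.040,0.022,0,0]'>/dev/null && python3 f.py 5.3 && python3 -m creep '[-0.041,0.020,0,0,-0.041,0.019,0,0]'>/dev/null && python3 f.py 5.3 && python3 -m creep '[-0.042,0.017,0,0,-0.042,0.016,0,0]'>/dev/null && python3 f.py 5.3; python3 g.py 40 2 2
```

```text
t 21.7 pos [606.2  11.5 108.7] phi 33.7 R 64.8 load 4.5 out 5.5 Fz 3.5
t 21.9 pos [604.    7.5 108.7] phi 37.7 R 64.8 load 3.6 out 5.5 Fz 3.6
t 22.1 pos [601.4   3.6 108.7] phi 41.8 R 64.7 load 3.6 out 5.1 Fz 4.2
t 22.3 pos [598.7  -0.  108.7] phi 45.8 R 64.7 load 4.0 out 5.7 Fz 4.0
t 22.5 pos [595.7  -3.5 108.7] phi 49.9 R 64.7 load 3.3 out 5.2 Fz 3.4
t 22.7 pos [592.5  -6.7 108.6] phi 53.9 R 64.7 load 4.0 out 3.9 Fz 4.1
t 22.9 pos [589.   -9.7 108.6] phi 58.0 R 64.7 load 3.5 out 4.6 Fz 4.4
t 23.1 pos [585.3 -12.4 108.6] phi 62.0 R 64.6 load 2.7 out 4.6 Fz 4.5
t 23.3 pos [581.5 -14.8 108.6] phi 66.1 R 64.6 load 3.2 out 4.6 Fz 3.9
t 23.5 pos [577.5 -17.  108.6] phi 70.1 R 64.6 load 4.3 out 4.1 Fz 4.8
centre [548.   41.3] res [ 0.5 -0.   0.   0.5]
world ang -63.2 R 65.3 lead deg 0.4
-0.043,0.016,0,0,-0.044,0.013,0,0
-0.044,0.011,0,0,-0.044,0.010,0,0
-0.045,0.008,0,0,-0.045,0.007,0,0
-0.045,0.005,0,0,-0.045,0.004,0,0
-0.045,0.002,0,0,-0.045,0.000,0,0
-0.045,-0.001,0,0,-0.045,-0.003,0,0
-0.045,-0.004,0,0,-0.045,-0.006,0,0
-0.045,-0.008,0,0,-0.044,-0.009,0,0
-0.044,-0.011,0,0,-0.044,-0.012,0,0
-0.043,-0.014,0,0,-0.043,-0.015,0,0
-0.042,-0.017,0,0,-0.042,-0.018,0,0
-0.041,-0.020,0,0,-0.040,-0.021,0,0
-0.039,-0.022,0,0,-0.039,-0.024,0,0
-0.038,-0.025,0,0,-0.037,-0.026,0,0
-0.036,-0.028,0,0,-0.035,-0.029,0,0
-0.034,-0.030,0,0,-0.033,-0.031,0,0
-0.032,-0.032,0,0,-0.031,-0.033,0,0
-0.029,-0.035,0,0,-0.028,-0.036,0,0
-0.027,-0.036,0,0,-0.026,-0.037,0,0
-0.024,-0.038,0,0,-0.023,-0.039,0,0
```

```bash
python3 -m creep '[-0.043,0.016,0,0,-0.044,0.013,0,0]'>/dev/null; python3 f.py 5.3 && python3 -m creep '[-0.044,0.011,0,0,-0.044,0.010,0,0]'>/dev/null && python3 f.py 5.3 && python3 -m creep '[-0.045,0.008,0,0,-0.045,0.007,0,0]'>/dev/null && python3 f.py 5.3 && python3 -m creep '[-0.045,0.005,0,0,-0.045,0.004,0,0]'>/dev/null && python3 f.py 5.3 && python3 -m creep '[-0.045,0.002,0,0,-0.045,0,0,0]'>/dev/null && python3 f.py 5.3 && python3 -m creep '[-0.045,-0.001,0,0,-0.045,-0.003,0,0]'>/dev/null && python3 f.py 5.3 && python3 -m creep '[-0.045,-0.004,0,0,-0.045,-0.006,0,0]'>/dev/null && python3 f.py 5.3 && python3 -m creep '[-0.045,-0.008,0,0,-0.044,-0.009,0,0]'>/dev/null && python3 f.py 5.3 && python3 -m creep '[-0.044,-0.011,0,0,-0.044,-0.012,0,0]'>/dev/null && python3 f.py 5.3 && python3 -m creep '[-0.043,-0.014,0,0,-0.043,-0.015,0,0]'>/dev/null && python3 f.py 5.3 && python3 -m creep '[-0.042,-0.017,0,0,-0.042,-0.018,0,0]'>/dev/null && python3 f.py 5.3 && python3 -m creep '[-0.041,-0.020,0,0,-0.040,-0.021,0,0]'>/dev/null && python3 f.py 5.3; python3 g.py 40 2 2
```

```text
t 23.7 pos [573.3 -19.  108.6] phi 74.2 R 64.6 load 4.1 out 4.0 Fz 3.7
t 23.9 pos [569.  -20.6 108.6] phi 78.3 R 64.6 load 4.0 out 2.9 Fz 4.7
t 24.1 pos [564.6 -21.9 108.6] phi 82.3 R 64.6 load 3.4 out 2.9 Fz 4.1
t 24.3 pos [560.1 -22.9 108.5] phi 86.4 R 64.6 load 3.6 out 3.0 Fz 3.8
t 24.5 pos [555.5 -23.5 108.5] phi 90.5 R 64.5 load 3.6 out 2.4 Fz 4.7
t 24.7 pos [551.  -23.9 108.5] phi 94.6 R 64.6 load 3.6 out 2.9 Fz 4.3
t 24.9 pos [546.4 -24.  108.4] phi 98.6 R 64.6 load 3.1 out 3.1 Fz 4.9
t 25.1 pos [541.8 -23.6 108.4] phi 102.7 R 64.6 load 4.0 out 3.6 Fz 5.2
t 25.3 pos [537.3 -23.  108.4] phi 106.8 R 64.6 load 2.7 out 2.7 Fz 5.7
t 25.5 pos [532.8 -22.1 108.4] phi 110.8 R 64.6 load 4.0 out 2.9 Fz 6.0
t 25.7 pos [528.4 -20.8 108.4] phi 114.9 R 64.6 load 3.4 out 2.5 Fz 6.4
t 25.9 pos [524.1 -19.3 108.3] phi 119.0 R 64.6 load 4.5 out 2.8 Fz 4.7
centre [548.   41.3] res [ 0.5 -0.   0.   0.5]
world ang -111.6 R 65.1 lead deg 0.4
-0.041,-0.020,0,0,-0.039,-0.024,0,0
-0.038,-0.025,0,0,-0.037,-0.027,0,0
-0.036,-0.028,0,0,-0.035,-0.029,0,0
-0.034,-0.030,0,0,-0.033,-0.031,0,0
-0.032,-0.033,0,0,-0.030,-0.034,0,0
-0.029,-0.035,0,0,-0.028,-0.036,0,0
-0.027,-0.037,0,0,-0.025,-0.038,0,0
-0.024,-0.038,0,0,-0.023,-0.039,0,0
-0.021,-0.040,0,0,-0.020,-0.041,0,0
-0.019,-0.041,0,0,-0.017,-0.042,0,0
-0.016,-0.043,0,0,-0.014,-0.043,0,0
-0.013,-0.044,0,0,-0.011,-0.044,0,0
-0.009,-0.044,0,0,-0.008,-0.045,0,0
-0.006,-0.045,0,0,-0.005,-0.045,0,0
-0.003,-0.045,0,0,-0.002,-0.045,0,0
-0.000,-0.045,0,0,0.002,-0.045,0,0
0.003,-0.045,0,0,0.005,-0.045,0,0
0.006,-0.045,0,0,0.008,-0.045,0,0
0.009,-0.044,0,0,0.011,-0.044,0,0
0.012,-0.044,0,0,0.014,-0.043,0,0
```

```bash
python3 -m creep '[-0.041,-0.020,0,0,-0.039,-0.024,0,0]'>/dev/null; python3 f.py 5.3 && python3 -m creep '[-0.038,-0.025,0,0,-0.037,-0.027,0,0]'>/dev/null && python3 f.py 5.3 && python3 -m creep '[-0.036,-0.028,0,0,-0.035,-0.029,0,0]'>/dev/null && python3 f.py 5.3 && python3 -m creep '[-0.034,-0.030,0,0,-0.033,-0.031,0,0]'>/dev/null && python3 f.py 5.3 && python3 -m creep '[-0.032,-0.033,0,0,-0.030,-0.034,0,0]'>/dev/null && python3 f.py 5.3 && python3 -m creep '[-0.029,-0.035,0,0,-0.028,-0.036,0,0]'>/dev/null && python3 f.py 5.3 && python3 -m creep '[-0.027,-0.037,0,0,-0.025,-0.038,0,0]'>/dev/null && python3 f.py 5.3 && python3 -m creep '[-0.024,-0.038,0,0,-0.023,-0.039,0,0]'>/dev/null && python3 f.py 5.3 && python3 -m creep '[-0.021,-0.040,0,0,-0.020,-0.041,0,0]'>/dev/null && python3 f.py 5.3 && python3 -m creep '[-0.019,-0.041,0,0,-0.017,-0.042,0,0]'>/dev/null && python3 f.py 5.3 && python3 -m creep '[-0.016,-0.043,0,0,-0.014,-0.043,0,0]'>/dev/null && python3 f.py 5.3 && python3 -m creep '[-0.013,-0.044,0,0,-0.011,-0.044,0,0]'>/dev/null && python3 f.py 5.3; python3 g.py 40 2 2
```

```text
t 26.1 pos [519.7 -17.4 108.2] phi 123.2 R 64.7 load 4.1 out 1.9 Fz 5.0
t 26.3 pos [515.6 -15.3 108.2] phi 127.3 R 64.7 load 4.6 out 1.2 Fz 6.0
t 26.5 pos [511.7 -12.8 108.2] phi 131.4 R 64.8 load 4.0 out 0.8 Fz 6.4
t 26.7 pos [508.  -10.2 108.2] phi 135.4 R 64.8 load 3.5 out -0.9 Fz 5.1
t 26.9 pos [504.6  -7.2 108.2] phi 139.4 R 64.8 load 3.8 out 0.1 Fz 5.6
t 27.1 pos [501.4  -4.1 108.2] phi 143.4 R 64.8 load 4.7 out -0.8 Fz 4.8
t 27.3 pos [498.5  -0.8 108.3] phi 147.2 R 64.8 load 5.7 out -0.2 Fz 4.9
STOP
centre [548.   41.3] res [ 0.5 -0.   0.   0.5]
world ang -139.7 R 65.0 lead deg 0.5
-0.024,-0.039,0,0,-0.023,-0.039,0,0
-0.021,-0.040,0,0,-0.020,-0.041,0,0
-0.018,-0.041,0,0,-0.017,-0.042,0,0
-0.015,-0.043,0,0,-0.014,-0.043,0,0
-0.012,-0.044,0,0,-0.011,-0.044,0,0
-0.009,-0.044,0,0,-0.008,-0.045,0,0
-0.006,-0.045,0,0,-0.005,-0.045,0,0
-0.003,-0.045,0,0,-0.002,-0.045,0,0
0.000,-0.045,0,0,0.002,-0.045,0,0
0.003,-0.045,0,0,0.005,-0.045,0,0
0.006,-0.045,0,0,0.008,-0.045,0,0
0.010,-0.044,0,0,0.011,-0.044,0,0
0.013,-0.044,0,0,0.014,-0.043,0,0
0.016,-0.043,0,0,0.017,-0.042,0,0
0.019,-0.041,0,0,0.020,-0.041,0,0
0.021,-0.040,0,0,0.023,-0.039,0,0
0.024,-0.038,0,0,0.025,-0.038,0,0
0.027,-0.037,0,0,0.028,-0.036,0,0
0.029,-0.035,0,0,0.030,-0.034,0,0
0.032,-0.033,0,0,0.033,-0.031,0,0
```

```bash
python3 -m creep '[-0.024,-0.039,0,0]'>/dev/null; python3 f.py 7 && python3 -m creep '[-0.023,-0.039,0,0]'>/dev/null && python3 f.py 7
```

```text
t 27.4 pos [497.1   0.9 108.3] phi 149.2 R 64.8 load 6.2 out -0.8 Fz 5.1
t 27.5 pos [495.8   2.7 108.3] phi 151.1 R 64.8 load 5.2 out -0.7 Fz 4.1
```

```bash
python3 -m creep '[-0.021,-0.040,0,0]'>/dev/null; python3 f.py 6.8 && python3 -m creep '[-0.020,-0.041,0,0]'>/dev/null && python3 f.py 6.8
```

```text
t 27.6 pos [494.5   4.5 108.3] phi 153.1 R 64.8 load 7.5 out 0.1 Fz 5.3
STOP
```

```bash
for i in 1 2 3; do python3 -m creep '[0,0,0,0]'>/dev/null; python3 f.py; done; python3 - <<'E'
from h import *
D=cam("side");S=cam("scene")
for n,C in(("side",D),("scene",S)):
    q,dd=grab_frame(n);cv2.imwrite(f"pics/{n}7.png",q)
    uu,vv=np.meshgrid(range(512),range(384));H=(C[2]+dirs(C,np.c_[uu.ravel(),vv.ravel()])*dd.reshape(-1,1)).reshape(384,512,3)
    g=q.astype(int);m=(np.abs(H[...,0]-541)<36)&(np.abs(H[...,1]-350)<34)
    blk=m&(g.max(2)<30)&(H[...,2]>100)&(H[...,2]<175); red=m&(g[...,2]>2*g[...,1])&(H[...,2]<210)
    print(n,"black block z pct",np.percentile(H[blk][:,2],[50,85,95]).round(1),blk.sum(),"collar z",np.percentile(H[red][:,2],[3,10,50,90]).round(1))
q=cv2.imread("pics/side7.png");s=cv2.imread("pics/scene7.png")
c=np.zeros((500,800,3),np.uint8);c[:500,:400]=cv2.resize(q[105:180,205:265],(400,500),interpolation=cv2.INTER_CUBIC);c[:500,400:]=cv2.resize(s[120:195,310:370],(400,500),interpolation=cv2.INTER_CUBIC);cv2.imwrite("pics/v7.png",c)
E
```

```text
t 27.7 pos [494.4   4.6 108.3] phi 153.2 R 64.8 load 5.9 out -0.4 Fz 4.4
t 27.8 pos [494.5   4.6 108.3] phi 153.1 R 64.8 load 5.6 out -0.3 Fz 4.0
t 27.9 pos [494.4   4.5 108.3] phi 153.1 R 64.8 load 6.6 out -0.5 Fz 4.5Traceback (most recent call last):
  File "<stdin>", line 8, in <module>
    return _quantile_unchecked(
        a, q, axis, out, overwrite_input, method, keepdims, weights)
    return _ureduce(a,
                    func=_quantile_ureduce_func,
    ...<5 lines>...
                    overwrite_input=overwrite_input,
                    method=method)
    r = func(a, **kwargs)
    result = _quantile(arr,
                       quantiles=q,
    ...<2 lines>...
                       out=out,
                       weights=wgt)
    slices_having_nans = np.isnan(arr[-1, ...])
                                  ~~~^^^^^^^^^
IndexError: index -1 is out of bounds for axis 0 with size 0
```

The load holds at ~6 N with the arm still. Earlier, away from the stop, it fell to about 1 N when I paused, so the end stop is met and snug. Now I release and check.

```bash
python3 -m creep '[0,0,0,0,0,0,0,0,0,0,0,0]' 0.1; python3 -m creep '[0,0,-0.2,0,0,0,-0.6,0,0,0,-0.9,0,0,0,-0.5,0,0,0,0,0]'; python3 - <<'E'
from h import *
s=sensors.get_state();C=cam("wrist",s);p,d=grab_frame("wrist");cv2.imwrite("pics/w8.png",p)
b,g,rr=[p[...,i].astype(int) for i in range(3)]
n,l,st,ce=cv2.connectedComponentsWithStats(((rr>2*g)&(rr>2*b)&(rr>70)).astype(np.uint8))
for i in range(1,n):
    if st[i][4]>50: u=ce[i];print(st[i],u.round(1),(C[2]+dirs(C,u)[0]*d[int(u[1]),int(u[0])]).round(1))
D=cam("side");q,dd=grab_frame("side");q2,_=grab_frame("scene");cv2.imwrite("pics/scene8.png",q2);cv2.imwrite("pics/side8.png",q)
for c in(230,236,240): print(c,[(v,int((D[2]+dirs(D,(c,v))[0]*dd[v,c])[2]),int((D[2]+dirs(D,(c,v))[0]*dd[v,c])[1]),int(q[v,c].sum())) for v in range(129,142)])
c=np.zeros((590,800,3),np.uint8);c[:384,:512]=q2
c[:375,515:795]=cv2.resize(q[110:210,205:280],(280,375),interpolation=cv2.INTER_CUBIC);c[384:590,:274]=cv2.resize(p,(274,206));c[384:590,280:]=cv2.resize(q[188:252,130:300],(520,206));cv2.imwrite("pics/v8.png",c)
E
```

```text
t: 28.25
tcp_pos: [493.3, 5.0, 107.5]
orientation: [[0.993, 0.121, -0.001], [0.121, -0.993, 0.0], [-0.001, -0.0, -1.0]]
wrist_force: [0.7, 0.3, 0.3]
grip_width: 0.451
t: 28.75
tcp_pos: [495.4, 4.9, 221.9]
orientation: [[0.993, 0.121, 0.006], [0.121, -0.993, 0.0], [0.006, 0.001, -1.0]]
wrist_force: [0.6, 0.4, -0.6]
grip_width: 0.448
[313 154  14  13 142] [319.7 160. ] [548.2  37.9  89.3]
[241 202  28  25 450] [254.4 213.6] [497.8  -2.5 126.9]
230 [(129, 321, -13, 44), (130, 316, -7, 45), (131, 314, -6, 30), (132, 312, -7, 60), (133, 310, -9, 45), (134, 308, -11, 72), (135, 310, -19, 50), (136, 308, -21, 43), (137, 303, -16, 36), (138, 300, -15, 30), (139, 299, -18, 56), (140, 297, -17, 34), (141, 295, -18, 47)]
236 [(129, 319, -9, 44), (130, 314, -3, 44), (131, 314, -9, 27), (132, 309, -3, 27), (133, 307, -3, 50), (134, 304, -4, 33), (135, 303, -7, 53), (136, 302, -8, 44), (137, 297, -5, 46), (138, 296, -6, 47), (139, 292, -3, 31), (140, 291, -8, 39), (141, 288, -5, 53)]
240 [(129, 316, -4, 42), (130, 312, -1, 34), (131, 312, -5, 49), (132, 310, -8, 63), (133, 308, -8, 65), (134, 305, -7, 55), (135, 305, -13, 34), (136, 303, -14, 52), (137, 302, -17, 58), (138, 297, -10, 38), (139, 292, -4, 58), (140, 289, -3, 47), (141, 287, -5, 31)]
```

View pics/v8.png

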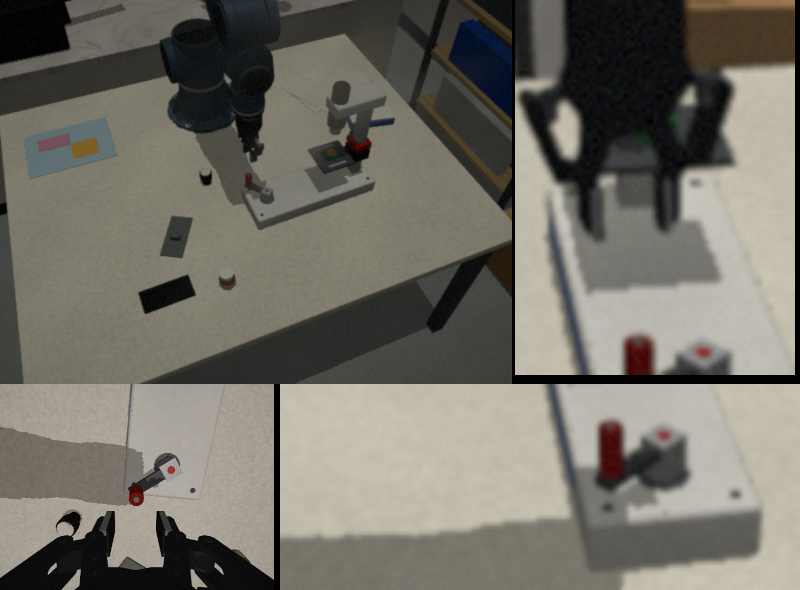

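The crank remains on the shaft, hub top ~z 89 and knob top ~z 127. In the scene panel the stage block is just below the red collar at (358,145), and the jar, eyepiece and phone look unmoved. The arm hides the stage in the side view, so I move it aside for one gap measurement.

```bash
python3 -m creep '[-0.2,0.8,-0.2,0,-0.2,0.8,0,0,-0.2,0.8,0,0,0,0,0,0]'|head -2;  python3 - <<'E'
from h import *
D=cam("side");q,dd=grab_frame("side");cv2.imwrite("pics/side9.png",q);q2,_=grab_frame("scene");cv2.imwrite("pics/scene9.png",q2)
for c in(230,236,240): print(c,[(v,*(D[2]+dirs(D,(c,v))[0]*dd[v,c])[[2,1]].round().astype(int).tolist(),int(q[v,c,2]),int(q[v,c,1])) for v in range(126,142)])
a,b=cv2.imread("pics/scene.png"),q2
for n,(x,y) in dict(eyep=(205,176),jar=(227,277),phone=(167,293)).items():
    w=25;A=cv2.cvtColor(a[y-w:y+w,x-w-5:x+w+5],6).astype(np.float32);B=cv2.cvtColor(b[y-w:y+w,x-w-5:x+w+5],6).astype(np.float32);print(n,cv2.phaseCorrelate(A,B))
a,b=cv2.imread("pics/side.png"),q
for n,(x,y) in dict(eyep=(190,264),jar=(359,263),phone=(371,327)).items():
    w=25;A=cv2.cvtColor(a[y-w:y+w,x-w-5:x+w+5],6).astype(np.float32);B=cv2.cvtColor(b[y-w:y+w,x-w-5:x+w+5],6).astype(np.float32);print(n,cv2.phaseCorrelate(A,B))
E
```

```text
t: 29.3
tcp_pos: [477.1, -121.4, 226.6]
230 [(126, 386, -151, 78, 80), (127, 384, -151, 65, 65), (128, 382, -151, 38, 39), (129, 383, -158, 20, 22), (130, 380, -156, 15, 15), (131, 378, -157, 12, 11), (132, 376, -158, 13, 12), (133, 376, -161, 15, 17), (134, 372, -157, 15, 14), (135, 369, -156, 16, 19), (136, 369, -160, 9, 9), (137, 366, -157, 16, 20), (138, 364, -159, 10, 12), (139, 361, -157, 16, 20), (140, 360, -159, 18, 20), (141, 358, -159, 10, 12)]
236 [(126, 387, -155, 77, 77), (127, 383, -151, 67, 66), (128, 383, -156, 38, 38), (129, 382, -157, 19, 20), (130, 380, -157, 18, 19), (131, 379, -161, 15, 17), (132, 376, -158, 6, 8), (133, 374, -158, 16, 17), (134, 372, -160, 18, 18), (135, 370, -158, 19, 17), (136, 368, -159, 11, 16), (137, 365, -158, 19, 18), (138, 365, -162, 13, 10), (139, 363, -162, 16, 16), (140, 360, -161, 10, 14), (141, 357, -158, 12, 14)]
240 [(126, 385, -150, 67, 69), (127, 383, -152, 52, 53), (128, 381, -152, 25, 26), (129, 382, -159, 17, 19), (130, 378, -154, 17, 16), (131, 377, -156, 18, 20), (132, 375, -158, 15, 18), (133, 374, -159, 10, 10), (134, 372, -159, 15, 17), (135, 370, -159, 15, 15), (136, 366, -156, 14, 17), (137, 365, -158, 16, 12), (138, 362, -157, 17, 18), (139, 361, -158, 11, 16), (140, 358, -157, 10, 7), (141, 357, -159, 19, 22)]
eyep ((-0.203784987055748, -0.092204473716329), 0.4535698455174764)
jar ((0.030464866920627998, 0.022293603423488406), 1.0080007213751474)
phone ((-0.05873150307368391, -0.1194417319879264), 1.0093184045155843)
eyep ((0.00392559974565998, -0.18599477058301517), 0.844203462600708)
jar ((0.05786591083876402, 0.00302575761939039), 0.8800522725582123)
phone ((-0.06873132665108272, 0.03205835694985382), 1.015866797765096)
```

```bash
python3 -m creep '[0.8,0,0,0,0.8,0,0,0,0.8,0,0,0,0.8,0,0,0,0,0,0,0]'|head -2;  python3 - <<'E'
from h import *
D=cam("side");q,dd=grab_frame("side");cv2.imwrite("pics/side9.png",q)
for c in(230,236,240): print(c,[(v,*(D[2]+dirs(D,(c,v))[0]*dd[v,c])[[2,1]].round().astype(int).tolist(),int(q[v,c,2]),int(q[v,c,1])) for v in range(126,142)])
E
```

```text
t: 29.9
tcp_pos: [640.4, -96.0, 224.6]
230 [(126, 189, 324, 74, 16), (127, 185, 328, 68, 16), (128, 183, 324, 65, 9), (129, 182, 319, 65, 2), (130, 175, 328, 65, 3), (131, 173, 325, 65, 16), (132, 170, 325, 47, 10), (133, 167, 324, 22, 6), (134, 160, 332, 14, 16), (135, 160, 326, 10, 10), (136, 158, 321, 6, 9), (137, 156, 320, 17, 16), (138, 150, 325, 32, 35), (139, 152, 314, 44, 46), (140, 153, 303, 41, 43), (141, 154, 295, 45, 47)]
236 [(126, 191, 319, 69, 10), (127, 184, 328, 66, 10), (128, 179, 332, 67, 18), (129, 180, 320, 68, 18), (130, 174, 327, 65, 9), (131, 172, 325, 59, 18), (132, 172, 318, 42, 21), (133, 162, 333, 23, 15), (134, 160, 329, 15, 16), (135, 158, 328, 8, 11), (136, 157, 323, 0, 0), (137, 152, 327, 18, 17), (138, 150, 323, 23, 30), (139, 153, 308, 38, 56), (140, 155, 297, 36, 66), (141, 167, 264, 33, 71)]
240 [(126, 189, 322, 69, 9), (127, 186, 322, 69, 15), (128, 182, 322, 66, 13), (129, 178, 324, 66, 11), (130, 174, 325, 67, 19), (131, 170, 329, 58, 14), (132, 166, 330, 35, 11), (133, 161, 335, 19, 13), (134, 162, 323, 10, 13), (135, 158, 326, 1, 1), (136, 154, 326, 12, 7), (137, 155, 317, 13, 21), (138, 149, 324, 40, 45), (139, 170, 268, 75, 63), (140, 167, 269, 101, 66), (141, 168, 259, 103, 65)]
```

```bash
python3 -c "
from plant import r,sensors
print(sensors.get_state()['t']); print(r.hand_in())"
```

```text
29.95
the job is handed in; nothing more can be done
None
```

The crank is fully home on the shaft, and I wound it clockwise by its knob about 2.2 turns until the stage met its end stop. I then let go, moved the arm clear and handed the job in at 30 s.

**Stop:** Near the stop the load at the knob rose from about 3.5–4 N to 6–7 N, with one reading of 7.5 N. It held at about 6 N with the arm still, which is inside the snug range of 5–9 N. The climb was gentler than described (about 0.25 N per degree instead of 0.6), and the readings carry about 1 N of noise. I did not re-feel the load after letting go.

**Stage height:** By the side camera the stage rose about 53 mm, which matches the turns. Its block top ended about 8 mm below the collar, within the 2–16 mm given.

**Crank seating:** After release the hub top was at z of about 89 mm (88 expected) and the knob top at about 127 mm (127 expected). The crank had not sprung back.

**Jar, eyepiece and phone:** The before-and-after pictures show no shift, at most 0.2 px. The scene-view match for the eyepiece was weak (0.45), but the side view agreed.

**What went wrong:** My first grip on the knob was slightly off centre, because the crank drooped and my circle was off. Early in the winding this caused sideways and vertical forces of up to about 29 N, so I let go and gripped it again. A misjudged start angle then gave about 28 N sideways once more, until I refitted the circle. Both happened well short of the stop.

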